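Fetch a bosshead from the back of a tip-out bin

TASK

A titration kit in the shallow grey tray still lacks its bosshead, which lies in the back compartment of one of the two tip-out bins. Tip that bin forward to its stop, pick the bosshead out and lay it on the floor of the kit tray, in the empty end and without dropping it, then push the bin fully shut again. Leave the other things in the tray, the other stock item (a small G-clamp) and the glassware and bottle on the bench where they are.

Things in the scene. Friction and masses are not known exactly. Their poses are not given: they have to be found in the camera images.
- unit: Fixed bench unit: white frame, two grey tip-out bins side by side, 180 deep (x), 468 wide (y), 190 high. Origin on the bench under its middle; x points to its rear (away from the robot at yaw 0), y left. Shut, the bins' front walls stand at x = -90; both pivot about the line x = -78, z = 25. White side cheeks at y = +-230.
- cover_edge (a point): Middle of the front edge of the unit's clear flat dust cover: 5 thick, underside 185 above the bench, reaching 99 to the rear of this point and over the full width. It hangs over the back compartments, partly even when a bin is tipped: lean the tool in, along the tipped bin's own upright direction. Axes as the unit's.
- bin_left (a joint): Tip angle of the left bin (unit y = +112), rad: 0 shut, 0.55 tipped forward to its stop (top towards the robot, unit -x). Bin about 0.45 kg; stiff pivot (0.55 N m): it stays at any angle where it is left; about 6 N at the lip moves it.
- bin_right (a joint): The same for the right bin (unit y = -112).
- bin_left_lip (a point): Middle of the top edge of the left bin's front wall (centre of its 5 thickness, 150 above the bin's underside). Moves with the bin: x to the bin's rear, z up along the wall, y left. Pivot axis at x = 10, z = -140. A pull lip along the whole 220 wide edge juts forward: x = -16 to 0, z = -5 to 0. Behind the wall is a front compartment 50 deep, open above.
- bin_right_lip (a point): The same point and axes on the right bin.
- bin_left_cell (a point): Middle of the floor of the left bin's back middle cell; moves with the bin, axes as at its lip. Cell 110 long (x = +-55) and 106 wide; dividers in front (x = -57) and at both sides 4 thick, 40 high; rear wall (x = 57) 54 high above the floor. Bin side walls at y = +-108, 54 high here, rising to 144 at the front. Bungs or a brass block lie loose in other compartments and may slide.
- bin_right_cell (a point): The same point and axes in the right bin.
- bosshead: Right-angle bosshead (clamp holder): aluminium, two steel thumbscrews, 0.16 kg, 96 long (x), 28 wide (y), 28 high (z). Solid core 20 long in the middle, an open hook jaw either side of it, a round screw head 18 across at each end. Origin: middle of its underside. Lies flat, long axis front to back, in the back middle cell of one bin; may slide 15 when tipped. Grip it across y at the core.
- gclamp: Small dark steel G-clamp, about 80 x 56 x 14, lying flat in the back compartment of the other bin. Origin at the middle of its underside. It stays there.
- tray: Grey kit tray, fixed, 280 (x) x 200 (y) x 30 high, wall and floor 4 thick; it stands at the left or the right of the bench. Origin at the middle of its underside, x away from the robot at yaw 0. The end x = 10 to 136 is empty (the bosshead may lie anywhere in it); the end x < 10 holds the tile, the funnel and the retort clamp.
- tile: White glazed tile 98 x 98 x 8 lying in the tray. Origin at the middle of its underside.
- funnel: Small clear funnel standing mouth down in the tray, 60 across, 66 high. Origin at the middle of its underside, z up.
- clamp: Retort clamp, steel rod and aluminium jaws, 170 long (y), up to 31 wide, 14 high, lying across the middle of the tray. Origin at its middle, on its underside.
- stirrer: Blue magnetic stirrer, fixed, 200 (x) x 160 (y) x 82 high, on the side of the bench opposite to the tray. Origin at the middle of its underside.
- flask: Conical glass flask, 84 across, 127 high, standing on the bench beside the unit. Origin at the middle of its underside, z up.
- washbottle: White plastic wash bottle, 64 across, 170 high, standing on the bench on the other side of the unit. Origin at the middle of its underside, z up.

How it is judged (in metres and radians):
On the way, in this order (a step that is already met when the one before it is completed fails the run):
1. the bin that holds the bosshead is tipped forward to (nearly) its stop, the bosshead tilting with it (value of joint any of bin_left, bin_right above 0.47 rad and angle between bosshead's own z axis and vertical above 0.4 rad), for 0.2 s.
2. the bosshead is lifted out, clear of the bins ((z of bosshead in the frame of unit above 0.19 m or x of bosshead in the frame of unit below -0.23 m or y of bosshead in the frame of unit above 0.26 m or y of bosshead in the frame of unit below -0.26 m)), for 0.1 s.
At the end, for the whole second after the job is handed in: The bosshead lies at rest on the tray's floor in the empty end (its origin within 0 to 135 mm along the tray's x and 95 mm either side of its middle, below 36 mm above the tray's underside), and both bins are shut (tip angle under 0.05 rad) (x of bosshead in the frame of tray between 0 and 0.135 m and y of bosshead in the frame of tray between -0.095 and 0.095 m and z of bosshead in the frame of tray below 0.036 m and linear speed of bosshead below 0.02 m/s and value of joint each of bin_left, bin_right below 0.05 rad); the robot touches nothing.
It fails at once if the bosshead is dropped (falls free faster than 0.8 m/s) (linear speed of bosshead above 0.8 m/s and contact force between bosshead and the fingers below 0.05 N).
It fails at once if a thing in the tray (tile, funnel, clamp) is shifted by more than 30 mm (distance of any of tile, clamp, funnel from where it was at the start of the episode above 0.03 m).
It fails at once if the funnel is tipped over (angle between funnel's own z axis and vertical above 0.5 rad).
It fails at once if the flask or the wash bottle is shifted by more than 30 mm or knocked over (distance of any of flask, washbottle from where it was at the start of the episode above 0.03 m or angle between any of flask, washbottle's own z axis and vertical above 0.4 rad).
It fails at once if the G-clamp is taken from its bin or shifted by more than 100 mm (distance of gclamp from where it was at the start of the episode above 0.1 m).
It also fails if it takes over 72 s, if anything falls off the work surface, if the arm or the gripper's body presses on something with over 40 N, if the wrist force passes 120 N, or if a joint passes its speed limit or range.

ROBOT

A 6-joint arm with a two-finger parallel gripper is mounted at the origin on the work surface. World frame = base frame: x ahead of the robot, y to its left, z up, the work surface at z = 0. Lengths are in mm, angles in rad, forces in N, time in s.
With the tool pointing down it reaches from about 350 to 775 mm from the base axis. Payload 7.3 kg.
Tool frame: the origin (TCP) lies at the centre of the arm's flange, where the gripper is bolted on; the fingertips stand 178 mm ahead of it and the grasp point (between the pads) lies 159 mm ahead of it; z points along the fingers, y is the direction in which the jaws open and shut (so a half turn about z gives the same grasp; the last joint's range is limited). The gripper opens to 92 mm and grips with 3 to 60 N. Pads are 19 mm wide; open, the fingers measure 130 mm over their backs; the gripper's body (75 mm by 190 mm) begins 47 mm behind the grasp point.
Start: joints at [1.036, 0.342, 1.524, -0, 1.275, -0.146], TCP at [198.995, 485.828, 404.741] pointing down, gripper open.
Joint ranges: [-2.53, 2.53], [-0.77, 2.02], [0.04, 2.7], [-1, 4.14], [0.28, 2.66], [-3.11, 3.11]. Speed limits (rad/s): [2.57, 2.57, 3.14, 3.14, 3.14, 3.14].

INTERFACE

Orientations are given as [roll, pitch, yaw] about the fixed x, y, z axes, in that order (R = Rz(yaw) Ry(pitch) Rx(roll)).
In Python, from plant import status, viewer, ticket gives the robot as it stands.
- The arm moves only by the tool play_rows, never from a script. Its argument "commands" is a list of rows, each an object with "offset": the shift along the tool's x, y, z in m, a list of three; "twist": the turn about the tool's z in degrees. A call has 1 to 5 rows; each row shifts and turns the commanded pose from where the row before left it, along the tool's axes as they then stand; what a row does not reach is not made up. A row lasts 1/10 s, in which the tool goes at most 50 mm and 8.59 degrees, less where a joint would pass 70% of its speed; a pose out of reach is approached as far as the arm can. A call with a gripper value outside its range is refused whole. "jaw" is the closure in counts, from 0 (fully open) to 255 (shut), set as the call begins (left out, the last holds). The fingers move at their own pace and stop on an object; the grip force is fixed at half the most. Time passes only in rows, so rows that do not move let the fingers close. It gives the time, the measured TCP pose, the force and the opening at its end, in the units of the state.
- status.get_obs(): the state, without advancing time (a new reading comes with each control period).
- viewer.capture(name): name is "scene" or "side" or "wrist"; returns the picture (400x640x3 uint8, red, green, blue); there is no depth.
- viewer.camera_params(name): a dict with "fov_y" (degrees; the focal length in pixels is half the picture's height over the tangent of half this angle, whatever the lens; pixels are square), "cx", "cy" (the principal point, pixels), "D" ([k1, k2, p1, p2, k3] as OpenCV has them; the pictures are not rectified), "rvec" (rotation vector, rad) and "tvec" (3), from world to camera coordinates, as OpenCV has them; the wrist camera has in their place "T_tool_cam" (4x4, takes a point from camera to tool coordinates, whose origin is the TCP and whose axes are the flange's). Camera axes: x right, y down, z forward; pixel columns grow to the right and rows downward; lengths in mm; the calibration is good to about 2 mm. A picture is of the moment at which its call begins: read the wrist's pose just before it. camera_params takes no time and is no camera call.
- ticket.close_job(): hands the job in, once; it reports no verdict.
The state is a dict: "time": time; "joint_positions": joint angles; "dq": joint speeds; "tau": joint torques, N m; "tool_pos": TCP position; "tcp_rot": TCP orientation; "contact_force": force on the tool from outside, world axes, zero at the start; "moment": the same for the moment, N m; "grip_width": finger opening in mm.
Only numpy, scipy, OpenCV 4.12 (cv2) and the standard library are available. Lean on these libraries where they do the work, as an engineer would, in place of code of your own. Each camera call takes 0.05 s, during which the arm holds its last target.

## Working session

There is one attempt and no reset: what is moved stays moved. The work goes in short steps, Python scripts to look and compute and a tool call to move; the robot and the scene stay as the last step left them, time stands still between calls to the robot, and variables do not carry over. Pictures are saved under pics/ and viewed, and the job is handed in when it is done.

Besides the shell and the picture viewer there is one more tool, called in YAML: its name, and indented under it one key for each argument. play_rows: Moves the arm, as the interface text tells. Its arguments: {"type":"object","properties":{"commands":{"type":"array"},"jaw":{"type":"number"}},"required":["commands"]}

```bash
mkdir -p pics; ls
python3 - <<'E'
from plant import status, viewer
import cv2
print(status.get_obs())
for n in ["scene","side","wrist"]:
    p=viewer.camera_params(n); print(n,p)
    im=viewer.capture(n); cv2.imwrite(f"pics/{n}0.png",im[:,:,::-1])
E
```

```text
pics
{'time': 0.0, 'joint_positions': array([ 1.03599583e+00,  3.42733140e-01,  1.52500782e+00, -2.74568497e-05,
        1.27539671e+00, -1.46013467e-01]), 'dq': array([-8.19040576e-05,  4.61781052e-04,  2.81983677e-04, -7.77457260e-04,
        1.32798832e-03, -3.04683481e-04]), 'tau': array([ 1.44718622e-03, -4.31253290e+01, -2.44218332e+01,  7.18697486e-02,
        5.58645430e-02, -1.32069599e-04]), 'tool_pos': array([198.93165099, 485.70938104, 404.042556  ]), 'tcp_rot': array([-3.14006027e+00, -1.98815377e-04,  2.75281349e+00]), 'contact_force': array([ 0.3266397 , -0.01802672, -0.20518576]), 'moment': array([-0.03289623,  0.01142306,  0.03550561]), 'grip_width': 91.4769749021858}
scene {'fov_y': 51.11119753355506, 'cx': 316.4240745882793, 'cy': 202.48264513001834, 'D': array([-0.02980617,  0.        ,  0.        ,  0.        ,  0.        ]), 'rvec': array([ 2.33950798, -1.67456635,  0.25537544]), 'tvec': array([-131.42190549,  495.42284653, 1174.49182093])}
side {'fov_y': 44.40947030652954, 'cx': 323.9919952219948, 'cy': 205.9958252827953, 'D': array([-0.10141316,  0.        ,  0.        ,  0.        ,  0.        ]), 'rvec': array([ 0.36062996, -2.69629065,  1.28380888]), 'tvec': array([ 494.25123948,  165.16714055, 1567.87595841])}
wrist {'fov_y': 60.314699595340926, 'cx': 322.469916185595, 'cy': 198.7945109373757, 'D': array([-0.05229034,  0.        ,  0.        ,  0.        ,  0.        ]), 'T_tool_cam': array([[ 3.98876603e-04, -9.66100090e-01, -2.58167498e-01,
         6.93126924e+01],
       [ 9.99999899e-01,  4.38429713e-04, -9.56372220e-05,
        -6.43421433e-01],
       [ 2.05583431e-04, -2.58167434e-01,  9.66100168e-01,
         1.90446798e+01],
       [ 0.00000000e+00,  0.00000000e+00,  0.00000000e+00,
         1.00000000e+00]])}
```

View pics/scene0.png

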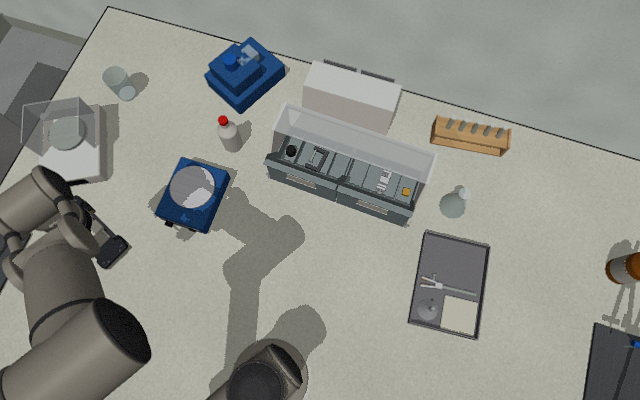

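View pics/side0.png

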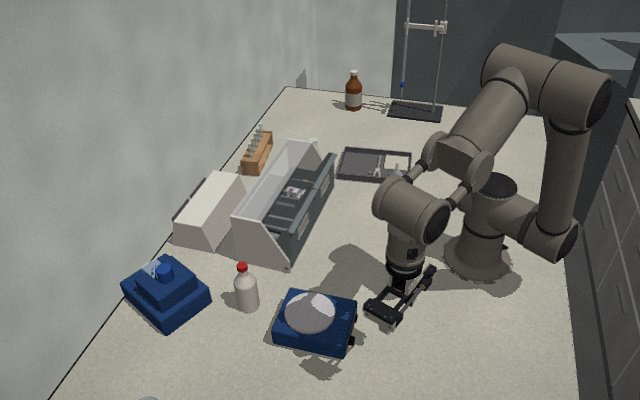

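View pics/wrist0.png

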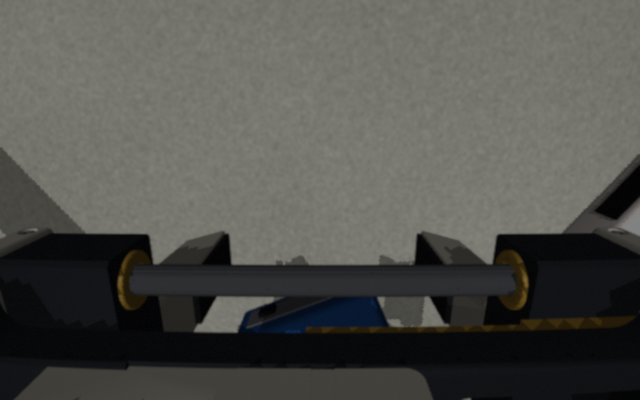

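The scene shows the unit in the middle. There is a dark G-shape at about (318,158) in the left bin and a bright object at about (383,180) in the right bin, and the tray is on the right. I'll zoom in to get corners.

Run:
```python
import cv2
im=cv2.imread("pics/scene0.png")
cv2.imwrite("pics/s_unit.png",cv2.resize(im[95:235,255:445],None,fx=4.2,fy=4.2,interpolation=cv2.INTER_CUBIC))
cv2.imwrite("pics/s_tray.png",cv2.resize(im[180:345,395:505],None,fx=3.6,fy=3.6,interpolation=cv2.INTER_CUBIC))
im=cv2.imread("pics/side0.png")
cv2.imwrite("pics/d_unit.png",cv2.resize(im[125:275,225:415],None,fx=4,fy=4,interpolation=cv2.INTER_CUBIC))
```

```text
(no output)
```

View pics/s_unit.png

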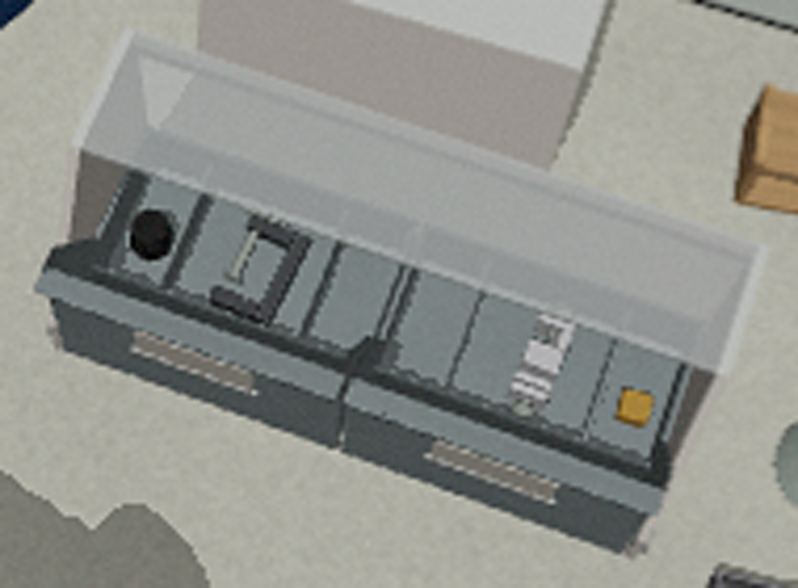

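View pics/s_tray.png

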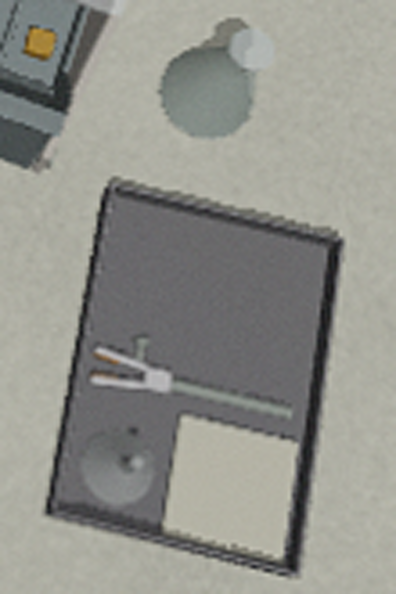

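View pics/d_unit.png

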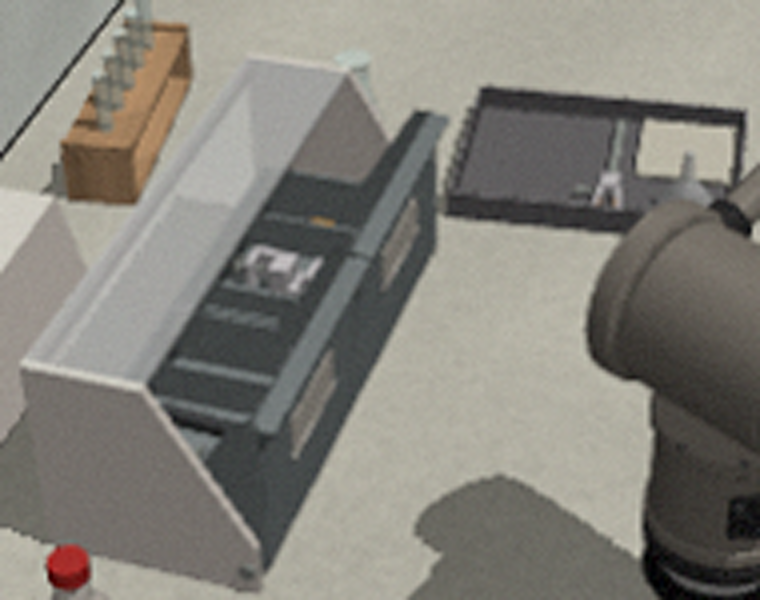

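```bash
cat > h.py <<'E'
import numpy as np, cv2
from scipy.optimize import least_squares
from scipy.spatial.transform import Rotation as R
from plant import status, viewer
def cam(n,obs=None):
    p=viewer.camera_params(n); f=200/np.tan(np.radians(p['fov_y']/2))
    K=np.array([[f,0,p['cx']],[0,f,p['cy']],[0,0,1.]])
    if n=='wrist':
        T=toolT(obs)@np.array(p['T_tool_cam']); Ti=np.linalg.inv(T)
        rv=cv2.Rodrigues(Ti[:3,:3])[0].ravel(); tv=Ti[:3,3]
    else: rv,tv=np.array(p['rvec'],float),np.array(p['tvec'],float)
    return K,np.array(p['D'],float),rv,tv
def toolT(o):
    T=np.eye(4); T[:3,:3]=R.from_euler('xyz',o['tcp_rot']).as_matrix(); T[:3,3]=o['tool_pos']; return T
def proj(c,P):
    return cv2.projectPoints(np.asarray(P,float).reshape(-1,1,3),c[2],c[3],c[0],c[1])[0].reshape(-1,2)
def ray(c,uv):
    n=cv2.undistortPoints(np.array(uv,float).reshape(-1,1,2),c[0],c[1]).reshape(-1,2)
    Rm=cv2.Rodrigues(c[2])[0]; d=np.c_[n,np.ones(len(n))]@Rm; o=-Rm.T@c[3]; return o,d
def onplane(c,uv,z):
    o,d=ray(c,uv); return o+d*((z-o[2])/d[:,2])[:,None]
def pose2(p,P):
    c,s=np.cos(p[2]),np.sin(p[2]); P=np.asarray(P,float); return np.c_[p[0]+c*P[:,0]-s*P[:,1],p[1]+s*P[:,0]+c*P[:,1],P[:,2]]
E
python3 - <<'E'
from h import *
S=cam('scene');D=cam('side')
sc=lambda u,v:(255+u/4.2-.4,95+v/4.2-.4); sd=lambda u,v:(225+u/4-.4,125+v/4-.4)
E=-9
A=[((-104,222,165),sc(36,290)),((-104,-222,165),sc(657,512)),((E,234,190),sc(78,150)),((E,-234,190),sc(725,372)),((90,234,190),sc(130,33)),((90,-234,190),sc(762,247)),((-90,222,12),sc(62,345)),((-90,-222,12),sc(632,552))]
B=[((90,234,190),sd(25,365)),((E,234,190),sd(145,385)),((-104,222,165),sd(265,432)),((-104,-222,165),sd(445,118)),((90,-234,190),sd(250,57)),((E,-234,190),sd(345,70)),((-90,234,0),sd(250,592))]
def res(p):
    a=proj(S,pose2(p,[x[0] for x in A]))-[x[1] for x in A]
    b=proj(D,pose2(p,[x[0] for x in B]))-[x[1] for x in B]
    return np.r_[a,b]
print(onplane(S,[sc(36,290),sc(657,512)],165))
r=least_squares(lambda p:res(p).ravel(),[600,0,0],x_scale=[1,1,.01],loss='soft_l1');print(r.x);print(np.round(res(r.x),1))
st=lambda u,v:(395+u/3.6-.4,180+v/3.6-.4)
T=[((140,100,30),st(110,180)),((140,-100,30),st(341,238)),((-140,100,30),st(48,512)),((-140,-100,30),st(296,573))]
f=lambda p:(proj(S,pose2(p,[x[0] for x in T]))-[x[1] for x in T])
r=least_squares(lambda p:f(p).ravel(),[400,-400,0],x_scale=[1,1,.01]);print(r.x);print(np.round(f(r.x),1))
# bosshead etc
print('bh',onplane(S,[sc(545,360)],50),onplane(D,[sd(280,268)],50))
print('tray things funnel/clamp/tile',onplane(S,[st(120,470),st(155,380),st(235,490)],12))
E
```

```text
[[ 546.12600029  207.68502778  165.        ]
 [ 530.12982591 -232.78440608  165.        ]]
[ 6.43786708e+02 -1.71486177e+01 -3.86576055e-02]
[[-0.  -0.8]
 [ 0.9 -0.1]
 [-1.9 -0.8]
 [ 1.   1.1]
 [-1.1 -1.2]
 [ 2.   0.1]
 [ 1.5  1.1]
 [-2.4 -0.3]
 [-1.4  0.4]
 [-1.   1.7]
 [ 1.3  0. ]
 [ 0.3 -0.9]
 [-0.5 -1.2]
 [ 1.2 -0.5]
 [ 2.6  0.8]]
[ 4.18323570e+02 -4.10794596e+02  7.86557725e-02]
[[-0.5 -0.2]
 [ 0.5 -0.5]
 [-0.2 -0.1]
 [ 0.2  0.7]]
bh [[ 655.93940355 -138.55623576   50.        ]] [[ 657.91744956 -123.28914213   50.        ]]
tray things funnel/clamp/tile [[ 323.0739282  -373.02178636   12.        ]
 [ 402.59969604 -382.43732754   12.        ]
 [ 337.51839722 -465.54168842   12.        ]]
```

play_rows:
  commands:
    - {"offset": [-0.0376, -0.0267, 0], "twist": 0}
    - {"offset": [-0.0376, -0.0267, 0], "twist": 0}
    - {"offset": [-0.0376, -0.0267, 0], "twist": 0}
    - {"offset": [-0.0376, -0.0267, 0], "twist": 0}
    - {"offset": [-0.0376, -0.0267, 0], "twist": 0}
  jaw: 255

```text
time: 0.65
tool_pos: [322.8, 289.4, 404.7]
tcp_rot: [3.142, 0.0, 2.753]
contact_force: [0.3, 0.1, 0.5]
grip_width: 56.3
```

play_rows:
  commands:
    - {"offset": [-0.0376, -0.0267, 0], "twist": 0}
    - {"offset": [-0.0376, -0.0267, 0], "twist": 0}
    - {"offset": [-0.0376, -0.0267, 0], "twist": 0}
    - {"offset": [-0.0376, -0.0267, 0], "twist": 0}
    - {"offset": [-0.0376, -0.0267, 0], "twist": 0}

```text
time: 1.15
tool_pos: [446.3, 94.4, 404.7]
tcp_rot: [3.141, -0.0, 2.753]
contact_force: [0.3, 0.5, 0.3]
grip_width: 16.2
```

play_rows:
  commands:
    - {"offset": [-0.0376, -0.0267, 0], "twist": 0}
    - {"offset": [-0.0376, -0.0267, 0], "twist": 0}
    - {"offset": [-0.0376, -0.0267, 0], "twist": -7}
    - {"offset": [0, 0, 0], "twist": -7}
    - {"offset": [0, 0, 0], "twist": -6}

```text
time: 1.65
tool_pos: [520.2, -22.2, 403.9]
tcp_rot: [3.141, -0.001, 3.104]
contact_force: [0.1, 0.7, -0.9]
grip_width: 0.6
```

Run:
```python
from h import *
o=status.get_obs(); im=viewer.capture('wrist'); cv2.imwrite('pics/w1.png',im[:,:,::-1]); print(o['tool_pos'],o['tcp_rot'],o['joint_positions'])
```

```text
[520.23906886 -22.21761149 403.91420103] [ 3.14125207e+00 -1.34053380e-03  3.10393747e+00] [-1.89970253e-01  3.35188370e-01  1.53655815e+00  1.39455718e-04
  1.27122282e+00 -1.72315241e+00]
```

View pics/w1.png

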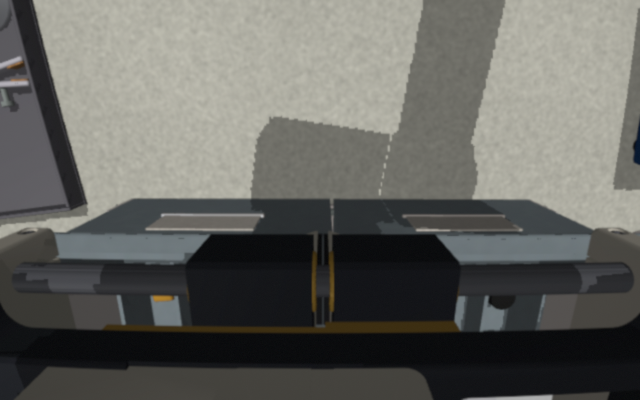

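play_rows:
  commands:
    - {"offset": [0, 0, -0.05], "twist": 0}
    - {"offset": [0, 0, -0.05], "twist": 0}
    - {"offset": [-0.05, 0, 0], "twist": 0}
    - {"offset": [-0.05, 0, 0], "twist": 0}
    - {"offset": [-0.05, 0, 0], "twist": 0}

```text
time: 2.2
tool_pos: [670.7, -26.3, 505.7]
tcp_rot: [-3.141, 0.002, 3.1]
contact_force: [1.6, 0.6, 0.4]
grip_width: 0.3
```

play_rows:
  commands:
    - {"offset": [-0.05, 0, 0], "twist": 0}
    - {"offset": [-0.05, 0, 0], "twist": 0}

```text
time: 2.4
tool_pos: [751.3, -29.9, 505.1]
tcp_rot: [3.141, -0.001, 3.1]
contact_force: [0.6, -0.4, 0.6]
grip_width: 0.5
```

play_rows:
  commands:
    - {"offset": [-0.04, 0, 0], "twist": 0}
    - {"offset": [-0.04, 0, 0], "twist": 0}

```text
time: 2.6
tool_pos: [789.9, -31.8, 494.6]
tcp_rot: [3.141, 0.017, 3.1]
contact_force: [52.8, -5.9, 29.9]
grip_width: 0.2
```

Run:
```python
from h import *
o=status.get_obs();print(o['tool_pos'],o['tcp_rot'],o['joint_positions'])
```

```text
[789.87417475 -31.82001842 494.62213654] [3.141172   0.01697262 3.09999046] [-0.13742376  1.01966162  0.03553581  0.00232582  2.06953955 -1.66549176]
```

play_rows:
  commands:
    - {"offset": [0, 0, 0], "twist": 0}

```text
time: 2.7
tool_pos: [792.5, -32.2, 483.6]
tcp_rot: [3.139, -0.002, 3.1]
contact_force: [0.2, -0.1, -1.8]
grip_width: 0.5
```

Run:
```python
from h import *
o=status.get_obs();print(o['tool_pos'],o['tcp_rot'],o['joint_positions'],o['contact_force'])
```

```text
[792.47196299 -32.20277885 483.62453285] [ 3.13929054e+00 -1.54059515e-03  3.10021541e+00] [-0.1374712   1.0286585   0.04652477  0.00243921  2.0681625  -1.66572661] [ 0.16468743 -0.11217776 -1.7714756 ]
```

play_rows:
  commands:
    - {"offset": [0.03, 0, 0.0], "twist": 0}
    - {"offset": [0.045, 0, 0], "twist": 0}
    - {"offset": [0.045, 0, 0], "twist": 0}
    - {"offset": [0.04, 0, -0.02], "twist": 0}
    - {"offset": [0.04, 0, -0.03], "twist": 0}

```text
time: 3.2
tool_pos: [626.6, -26.1, 546.8]
tcp_rot: [3.142, 0.02, 3.101]
contact_force: [1.1, -0.2, 0.8]
grip_width: 0.3
```

play_rows:
  commands:
    - {"offset": [0.035, 0, -0.035], "twist": 0}
    - {"offset": [0.035, 0, -0.035], "twist": 0}
    - {"offset": [0.035, 0, -0.035], "twist": 0}
    - {"offset": [0.035, 0, -0.035], "twist": 0}
    - {"offset": [0.035, 0, -0.035], "twist": 0}

```text
time: 3.7
tool_pos: [447.4, -18.8, 721.0]
tcp_rot: [-3.141, 0.026, 3.101]
contact_force: [0.5, 0.1, 1.0]
grip_width: 0.1
```

Run:
```python
from h import *
o=status.get_obs();print(o['tool_pos'],o['tcp_rot'],o['joint_positions'])
```

```text
[447.36910481 -18.79024105 720.99428017] [-3.14058933  0.02588487  3.10057007] [-0.21454683  0.16075133  0.91770813  0.0038971   2.03746065 -1.74250957]
```

play_rows:
  commands:
    - {"offset": [0, 0, 0], "twist": 0}
    - {"offset": [0, 0, 0], "twist": 0}

```text
time: 3.9
tool_pos: [448.7, -19.0, 720.1]
tcp_rot: [-3.14, 0.027, 3.101]
contact_force: [0.7, 0.0, 0.2]
grip_width: 0.5
```

Run:
```python
from h import *
o=status.get_obs();print(o['tool_pos'],o['tcp_rot'],o['joint_positions'])
```

```text
[448.67414478 -18.9559876  720.05336471] [-3.14042588  0.0273246   3.10084192] [-0.21431289  0.16237413  0.91836813  0.00398875  2.03373153 -1.74251287]
```

play_rows:
  commands:
    - {"offset": [-0.04, 0.015, 0.02], "twist": 0}
    - {"offset": [-0.04, 0.015, 0.02], "twist": 0}
    - {"offset": [-0.04, 0.015, 0.02], "twist": 0}
    - {"offset": [-0.04, 0.015, 0.02], "twist": 0}
    - {"offset": [-0.03, 0.015, 0.02], "twist": 0}

```text
time: 4.4
tool_pos: [648.7, 48.6, 617.3]
tcp_rot: [3.142, 0.017, 3.101]
contact_force: [0.2, -0.8, -0.0]
grip_width: 0.5
```

play_rows:
  commands:
    - {"offset": [-0.02, 0, 0], "twist": 0}
    - {"offset": [-0.015, 0, 0], "twist": 0}
    - {"offset": [-0.01, 0, 0], "twist": 0}
    - {"offset": [-0.01, 0, 0], "twist": 0}

```text
time: 4.8
tool_pos: [702.2, 45.9, 619.7]
tcp_rot: [3.141, 0.017, 3.101]
contact_force: [-0.1, 0.4, 0.5]
grip_width: 0.2
```

```bash
cat > st.py <<'E'
from h import *
o=status.get_obs();print(np.round(o['time'],2),np.round(o['tool_pos'],1),np.round(o['tcp_rot'],4),np.round(o['joint_positions'],4),np.round(o['contact_force'],1)); T=toolT(o); print('tz',np.round(T[:3,2],3),'tx',np.round(T[:3,0],3),'tip',np.round(T[:3,3]+178*T[:3,2],1),'w',o['grip_width'])
E
python3 st.py
```

```text
4.8 [702.2  45.9 619.7] [3.1415 0.0172 3.1013] [-4.3500e-02  7.9270e-01  1.6160e-01  2.0000e-04  2.1702e+00 -1.5739e+00] [-0.1  0.4  0.5]
tz [ 0.017 -0.001 -1.   ] tx [-0.999  0.04  -0.017] tip [705.3  45.8 441.7] w 0.2216962442491448
```

play_rows:
  commands:
    - {"offset": [-0.01, 0, 0], "twist": 0}
    - {"offset": [-0.01, 0, 0], "twist": 0}
    - {"offset": [-0.01, 0, 0], "twist": 0}
    - {"offset": [-0.01, 0, 0], "twist": 0}
    - {"offset": [-0.01, 0, 0], "twist": 0}

```text
time: 5.3
tool_pos: [723.2, 42.1, 607.2]
tcp_rot: [3.139, 0.044, 3.102]
contact_force: [0.7, 0.0, -0.2]
grip_width: 0.6
```

```bash
python3 st.py
```

```text
5.3 [723.2  42.1 607.2] [3.1395 0.0438 3.1017] [-0.048   0.8696  0.0361  0.003   2.1921 -1.5772] [ 0.7  0.  -0.2]
tz [ 0.044  0.    -0.999] tx [-0.998  0.04  -0.044] tip [731.   42.2 429.3] w 0.6046773657846256
```

play_rows:
  commands:
    - {"offset": [-0.015, 0, -0.01], "twist": 0}
    - {"offset": [-0.02, 0, -0.015], "twist": 0}
    - {"offset": [-0.03, 0, -0.02], "twist": 0}
    - {"offset": [-0.03, 0, -0.02], "twist": 0}

```text
time: 5.7
tool_pos: [724.7, 33.4, 619.3]
tcp_rot: [3.133, 0.112, 3.101]
contact_force: [-0.2, 0.1, 0.4]
grip_width: 0.4
```

```bash
python3 st.py
```

```text
5.7 [724.7  33.4 619.3] [3.1332 0.1116 3.1014] [-0.0615  0.8534  0.0367  0.0127  2.1401 -1.5851] [-0.2  0.1  0.4]
tz [ 0.112  0.004 -0.994] tx [-0.993  0.04  -0.111] tip [744.6  34.1 442.4] w 0.4377775778977589
```

play_rows:
  commands:
    - {"offset": [-0.035, 0.003, -0.02], "twist": 0}
    - {"offset": [-0.035, 0.003, -0.02], "twist": 0}
    - {"offset": [-0.035, 0.003, -0.02], "twist": 0}
    - {"offset": [-0.035, 0.003, -0.02], "twist": 0}
    - {"offset": [-0.035, 0.003, -0.02], "twist": 0}

```text
time: 6.2
tool_pos: [729.4, 34.0, 638.2]
tcp_rot: [3.122, 0.235, 3.1]
contact_force: [-0.6, -0.2, 0.2]
grip_width: 1.0
```

```bash
python3 st.py
```

```text
6.2 [729.4  34.  638.2] [3.1221 0.2348 3.0998] [-0.063   0.8304  0.0371  0.0273  2.0396 -1.5791] [-0.6 -0.2  0.2]
tz [ 0.233  0.01  -0.972] tx [-0.972  0.041 -0.233] tip [770.9  35.7 465.1] w 0.9786396108854593
```

play_rows:
  commands:
    - {"offset": [-0.04, -0.002, -0.015], "twist": 0}
    - {"offset": [-0.04, -0.002, -0.015], "twist": 0}
    - {"offset": [-0.04, -0.002, -0.015], "twist": 0}
    - {"offset": [-0.04, -0.002, -0.015], "twist": 0}
    - {"offset": [-0.04, -0.002, -0.015], "twist": 0}

```text
time: 6.7
tool_pos: [742.6, 10.0, 650.8]
tcp_rot: [3.112, 0.37, 3.096]
contact_force: [0.1, -0.3, -0.3]
grip_width: 0.5
```

```bash
python3 st.py
```

```text
6.7 [742.6  10.  650.8] [3.112  0.3699 3.0959] [-0.0988  0.8202  0.0372  0.0518  1.9157 -1.6028] [ 0.1 -0.3 -0.3]
tz [ 0.362  0.013 -0.932] tx [-0.931  0.043 -0.362] tip [807.1  12.4 484.9] w 0.5044028523593994
```

play_rows:
  commands:
    - {"offset": [-0.04, -0.004, -0.01], "twist": 0}
    - {"offset": [-0.04, -0.004, -0.01], "twist": 0}
    - {"offset": [-0.04, -0.004, -0.01], "twist": 0}
    - {"offset": [-0.04, -0.004, -0.01], "twist": 0}
    - {"offset": [-0.04, -0.004, -0.01], "twist": 0}

```text
time: 7.2
tool_pos: [755.2, -17.4, 664.0]
tcp_rot: [3.105, 0.504, 3.091]
contact_force: [0.2, 0.4, 0.1]
grip_width: 0.5
```

```bash
python3 st.py
```

```text
7.2 [755.2 -17.4 664. ] [3.1049 0.5041 3.0911] [-0.1392  0.8127  0.0372  0.0813  1.7913 -1.6308] [0.2 0.4 0.1]
tz [ 0.484  0.012 -0.875] tx [-0.874  0.044 -0.483] tip [841.4 -15.3 508.2] w 0.4685657787616954
```

play_rows:
  commands:
    - {"offset": [-0.04, -0.004, -0.01], "twist": 0}
    - {"offset": [-0.025, -0.003, -0.005], "twist": 0}

```text
time: 7.4
tool_pos: [756.5, -25.8, 671.9]
tcp_rot: [3.103, 0.549, 3.089]
contact_force: [-0.3, -0.4, 1.2]
grip_width: 0.2
```

```bash
python3 st.py
cat > mv.py <<'E'
# usage: mv.py x y z (target tip/grasp world) d(dist ahead of flange): gives tool offset
import sys; from h import *
o=status.get_obs();T=toolT(o); x,y,z,d=map(float,sys.argv[1:5])
P=np.array([x,y,z])-d*T[:3,2]
print('now',np.round(T[:3,3]+d*T[:3,2],1),'TCPgoal',np.round(P,1),'off mm',np.round(T[:3,:3].T@(P-T[:3,3]),1), np.linalg.norm(P-T[:3,3]))
E
```

```text
7.4 [756.5 -25.8 671.9] [3.1034 0.5491 3.0892] [-0.1519  0.8059  0.0366  0.0915  1.7546 -1.6392] [-0.3 -0.4  1.2]
tz [ 0.523  0.011 -0.852] tx [-0.852  0.045 -0.522] tip [849.5 -23.8 520.2] w 0.1770104620871797
```

```bash
python3 mv.py 565 -127 240 178; python3 mv.py 577 -127 145 178
```

```text
now [849.5 -23.8 520.2] TCPgoal [ 471.9 -128.9  391.7] off mm [ 384.  -121.4   89. ] 412.46048138349096
now [849.5 -23.8 520.2] TCPgoal [ 483.9 -128.9  296.7] off mm [ 423.4 -124.1  176.2] 475.086696362593
```

play_rows:
  commands:
    - {"offset": [0.0384, -0.0121, 0.0089], "twist": 0}
    - {"offset": [0.0384, -0.0121, 0.0089], "twist": 0}
    - {"offset": [0.0384, -0.0121, 0.0089], "twist": 0}
    - {"offset": [0.0384, -0.0121, 0.0089], "twist": 0}
    - {"offset": [0.0384, -0.0121, 0.0089], "twist": 0}

```text
time: 7.9
tool_pos: [648.6, -67.9, 564.2]
tcp_rot: [3.103, 0.548, 3.091]
contact_force: [1.6, -0.2, 0.8]
grip_width: 0.3
```

play_rows:
  commands:
    - {"offset": [0.0384, -0.0121, 0.0089], "twist": 0}
    - {"offset": [0.0384, -0.0121, 0.0089], "twist": 0}
    - {"offset": [0.0384, -0.0121, 0.0089], "twist": 0}
    - {"offset": [0.0384, -0.0121, 0.0089], "twist": 0}
    - {"offset": [0.0384, -0.0121, 0.0089], "twist": 0}

```text
time: 8.4
tool_pos: [506.4, -119.6, 424.6]
tcp_rot: [3.104, 0.548, 3.091]
contact_force: [-0.1, -0.6, -1.0]
grip_width: 0.4
```

```bash
python3 st.py; python3 mv.py 577 -127 145 178
python3 - <<'E'
from h import *
im=viewer.capture('side');cv2.imwrite('pics/d2.png',cv2.resize(im[100:300,200:500,::-1],None,fx=2.6,fy=2.6))
im=viewer.capture('wrist');cv2.imwrite('pics/w2.png',im[:,:,::-1])
E
```

```text
8.4 [ 506.4 -119.6  424.6] [3.1038 0.5477 3.0914] [-0.4434  0.2052  1.7173  0.3508  0.7502 -2.1755] [-0.1 -0.6 -1. ]
tz [ 0.522  0.012 -0.853] tx [-0.853  0.043 -0.521] tip [ 599.3 -117.5  272.7] w 0.41300019474278543
now [ 599.3 -117.5  272.7] TCPgoal [ 484.2 -129.1  296.9] off mm [ 85.1 -14.3  97.2] 129.98322962314379
```

View pics/d2.png

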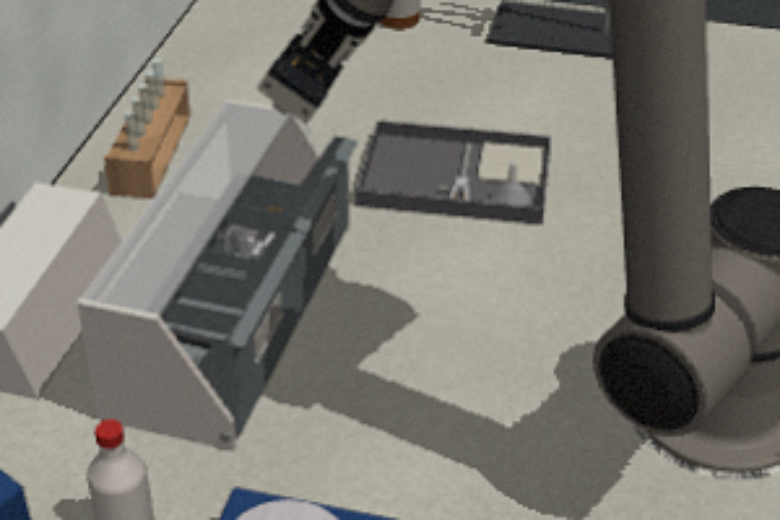

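View pics/w2.png

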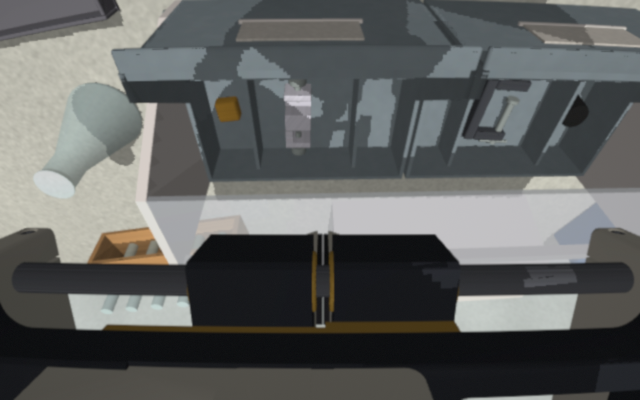

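Run:
```python
from h import *
o=status.get_obs(); W=cam('wrist',o); u=[643.8,-17.1,-.0387]
P=[(-104,-2,165),(-104,-222,165),(-90,-222,12),(-90,-2,12),(-9,-232,190),(90,-232,190),(24-57,-112-53,60),(24-57,-112+53,60),(24+57,-112+53,74),(24,-112,20)]
print(np.round(proj(W,pose2(u,P)),0))
print('bh',onplane(W,[(297,117)],48), onplane(W,[(297,117)],34))
```

```text
[[482.  48.]
 [113.  53.]
 [185.   0.]
 [418.  -1.]
 [140. 196.]
 [179. 271.]
 [248.  79.]
 [359.  78.]
 [353. 177.]
 [305. 109.]]
bh [[ 655.85006755 -138.31922538   48.        ]] [[ 664.64224938 -139.27505871   34.        ]]
```

Run:
```python
import cv2
im=cv2.imread('pics/w2.png');cv2.imwrite('pics/w2z.png',cv2.resize(im[0:240,100:460],None,fx=2.2,fy=2.2,interpolation=cv2.INTER_CUBIC))
```

```text
(no output)
```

View pics/w2z.png

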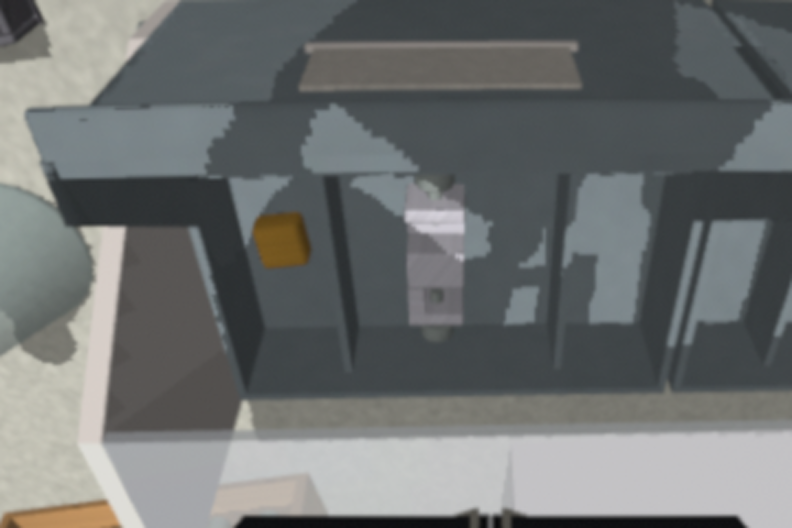

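play_rows:
  commands:
    - {"offset": [0.0213, -0.0036, 0.0243], "twist": 0}
    - {"offset": [0.0213, -0.0036, 0.0243], "twist": 0}
    - {"offset": [0.0213, -0.0036, 0.0243], "twist": 0}
    - {"offset": [0.0213, -0.0036, 0.0243], "twist": 0}
    - {"offset": [0, 0, 0], "twist": 0}

```text
time: 9.0
tool_pos: [485.2, -129.1, 295.2]
tcp_rot: [3.101, 0.543, 3.089]
contact_force: [0.2, 0.0, 1.0]
grip_width: 0.3
```

```bash
python3 st.py;python3 mv.py 577 -127 145 178
python3 - <<'E'
from h import *
im=viewer.capture('side');cv2.imwrite('pics/d3.png',cv2.resize(im[100:300,200:500,::-1],None,fx=2.6,fy=2.6))
im=viewer.capture('wrist');cv2.imwrite('pics/w3.png',im[:,:,::-1])
E
```

```text
9.0 [ 485.2 -129.1  295.2] [3.1008 0.5427 3.0889] [-0.4848  0.3437  1.9439  0.6283  0.4453 -2.5309] [0.2 0.  1. ]
tz [ 0.517  0.014 -0.856] tx [-0.855  0.045 -0.516] tip [ 577.3 -126.7  142.9] w 0.3019676466377274
now [ 577.3 -126.7  142.9] TCPgoal [ 484.9 -129.4  297.3] off mm [-0.8 -0.2 -1.9] 2.129313989898117
```

View pics/d3.png

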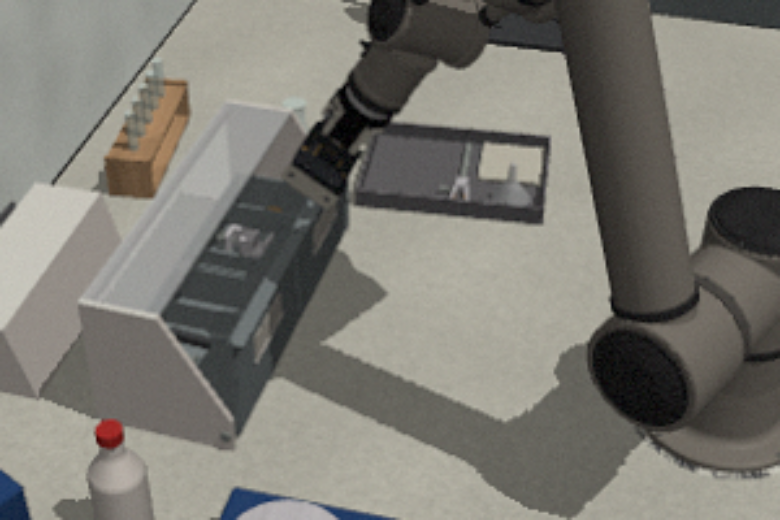

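play_rows:
  commands:
    - {"offset": [0.01, 0, -0.005], "twist": 0}
    - {"offset": [0.01, 0, -0.005], "twist": 0}
    - {"offset": [0.01, 0, -0.003], "twist": 0}
    - {"offset": [0.01, 0, -0.003], "twist": 0}

```text
time: 9.5
tool_pos: [445.0, -127.9, 294.0]
tcp_rot: [3.106, 0.555, 3.093]
contact_force: [6.7, 1.6, 0.8]
grip_width: 0.1
```

```bash
python3 st.py
```

```text
9.5 [ 445.  -127.9  294. ] [3.1063 0.5551 3.0933] [-0.5309  0.2859  2.0462  0.7361  0.4231 -2.684 ] [6.7 1.6 0.8]
tz [ 0.528  0.01  -0.849] tx [-0.849  0.041 -0.527] tip [ 539.  -126.2  142.9] w 0.06481770210428406
```

play_rows:
  commands:
    - {"offset": [0.01, 0, -0.001], "twist": 0}
    - {"offset": [0.01, 0, 0], "twist": 0}
    - {"offset": [0.01, 0, 0], "twist": 0}

```text
time: 9.8
tool_pos: [419.2, -127.2, 279.7]
tcp_rot: [3.108, 0.557, 3.094]
contact_force: [3.9, 0.2, 8.4]
grip_width: 0.4
```

```bash
python3 st.py
python3 - <<'E'
from h import *
im=viewer.capture('wrist');cv2.imwrite('pics/w4.png',im[:,:,::-1])
im=viewer.capture('side');cv2.imwrite('pics/d4.png',cv2.resize(im[100:300,200:500,::-1],None,fx=2.6,fy=2.6))
E
```

```text
9.8 [ 419.2 -127.2  279.7] [3.1082 0.5567 3.094 ] [-0.5651  0.2764  2.1239  0.8664  0.3908 -2.8527] [3.9 0.2 8.4]
tz [ 0.529  0.008 -0.849] tx [-0.848  0.04  -0.528] tip [ 513.4 -125.7  128.6] w 0.3529632783549782
```

View pics/w4.png

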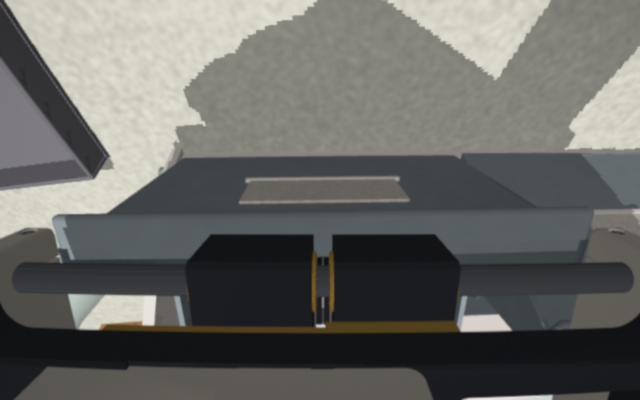

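View pics/d4.png

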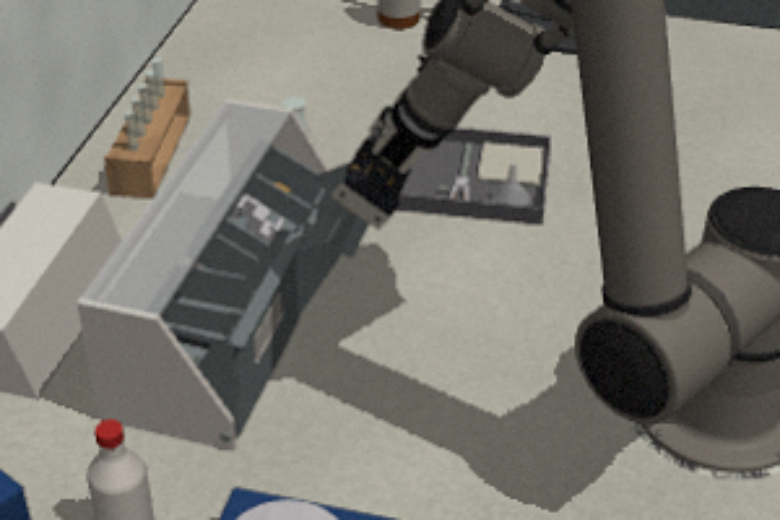

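play_rows:
  commands:
    - {"offset": [0.007, 0, 0], "twist": 4}
    - {"offset": [0.007, 0, 0], "twist": 4}

```text
time: 10.1
tool_pos: [408.7, -127.3, 272.9]
tcp_rot: [3.023, 0.549, 2.927]
contact_force: [41.6, 3.9, 8.6]
grip_width: 0.4
```

```bash
python3 st.py
cat > ang.py <<'E'
from h import *
import sys
u=[643.8,-17.1,-.0387]
def binP(a,P): # P in lip-frame, right bin
    P=np.asarray(P,float); x=P[:,0]-10; z=P[:,2]+140; c,s=np.cos(a),np.sin(a)
    return pose2(u,np.c_[-78+x*c-z*s, P[:,1]-112, 25+x*s+z*c])
if __name__=='__main__':
    o=status.get_obs();W=cam('wrist',o);D=cam('side')
    im=viewer.capture('wrist').copy();
    for a in map(float,sys.argv[2:]):
        q=proj(W,binP(a,[(-16,110,0),(-16,-110,0)])); print(a,np.round(q))
    cv2.imwrite(sys.argv[1],im[:,:,::-1])
E
python3 ang.py pics/w5.png .3 .4 .45 .5 .55
```

```text
10.1 [ 408.7 -127.3  272.9] [3.0233 0.5489 2.9268] [-0.5808  0.2759  2.1568  0.9392  0.375  -2.8007] [41.6  3.9  8.6]
tz [ 0.531  0.005 -0.847] tx [-0.833  0.182 -0.522] tip [ 503.3 -126.5  122.1] w 0.35075968196549834
0.3 [[585. 254.]
 [ 88. 328.]]
0.4 [[588. 224.]
 [ 77. 300.]]
0.45 [[588. 208.]
 [ 72. 285.]]
0.5 [[588. 191.]
 [ 67. 270.]]
0.55 [[587. 174.]
 [ 63. 253.]]
```

View pics/w5.png

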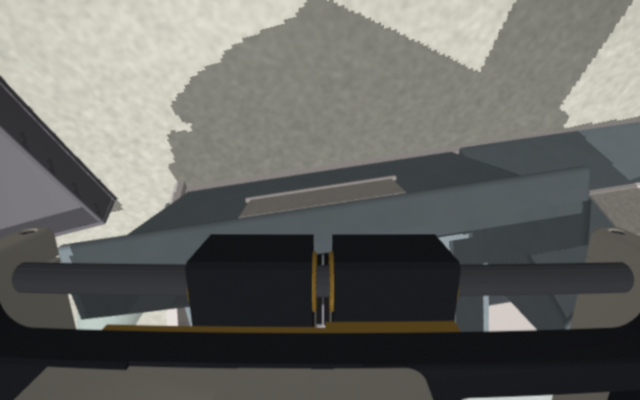

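play_rows:
  commands:
    - {"offset": [-0.006, 0, 0], "twist": 0}
    - {"offset": [-0.006, 0, 0], "twist": 0}
    - {"offset": [0, 0, -0.03], "twist": 0}
    - {"offset": [0, 0, -0.04], "twist": 0}

```text
time: 10.55
tool_pos: [379.1, -128.3, 335.7]
tcp_rot: [3.019, 0.534, 2.93]
contact_force: [1.1, -0.1, -0.1]
grip_width: 0.4
```

```bash
python3 st.py; python3 ang.py pics/w6.png .45 .5 .55
```

```text
10.55 [ 379.1 -128.3  335.7] [3.0194 0.5342 2.9299] [-0.6333  0.1067  2.1293  0.65    0.5533 -2.5256] [ 1.1 -0.1 -0.1]
tz [ 0.52   0.013 -0.854] tx [-0.841  0.181 -0.509] tip [ 471.6 -126.   183.6] w 0.4115798013129495
0.45 [[502. 167.]
 [144. 222.]]
0.5 [[501. 156.]
 [141. 211.]]
0.55 [[500. 144.]
 [139. 199.]]
```

View pics/w6.png

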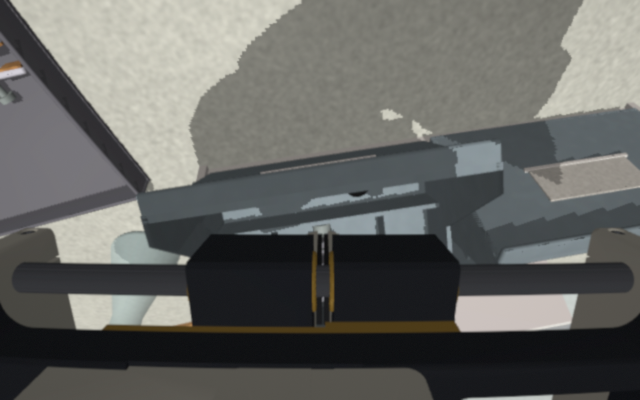

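```bash
cat > tw.py <<'E'
from h import *
o=status.get_obs();T=toolT(o); yb=np.array([.0387,.99925,0]); v=T[:3,:3].T@yb; print('twist deg',np.degrees(np.arctan2(-v[0],v[1])), 'resid along z',v[2])
E
python3 tw.py
python3 - <<'E'
from h import *
o=status.get_obs();T=toolT(o); print(np.round(T[:3,:3].T@np.array([121,0,64]),1))
E
```

```text
twist deg -8.383578246164697 resid along z 0.02896331437763871
[-134.4   24.3    9.1]
```

play_rows:
  commands:
    - {"offset": [-0.034, 0.006, 0.002], "twist": -4.2}
    - {"offset": [-0.034, 0.006, 0.002], "twist": -4.2}
    - {"offset": [-0.034, 0.003, 0.002], "twist": 0}
    - {"offset": [-0.034, 0.003, 0.002], "twist": 0}
    - {"offset": [0, 0, 0], "twist": 0}
  jaw: 133

```text
time: 11.1
tool_pos: [503.0, -122.4, 403.4]
tcp_rot: [3.112, 0.555, 3.103]
contact_force: [1.0, -0.4, 0.1]
grip_width: 35.7
```

```bash
python3 st.py; python3 tw.py; python3 ang.py pics/w7.png .5 .55
```

```text
11.1 [ 503.  -122.4  403.4] [3.1117 0.5552 3.1028] [-0.4527  0.2204  1.7619  0.385   0.6906 -2.2333] [ 1.  -0.4  0.1]
tz [ 0.528  0.009 -0.849] tx [-0.849  0.033 -0.527] tip [ 596.9 -120.8  252.2] w 35.68675150542838
twist deg -0.0044215873882042615 resid along z 0.029804109022761937
0.5 [[526. -90.]
 [ 85. -95.]]
0.55 [[ 526. -104.]
 [  85. -109.]]
```

View pics/w7.png

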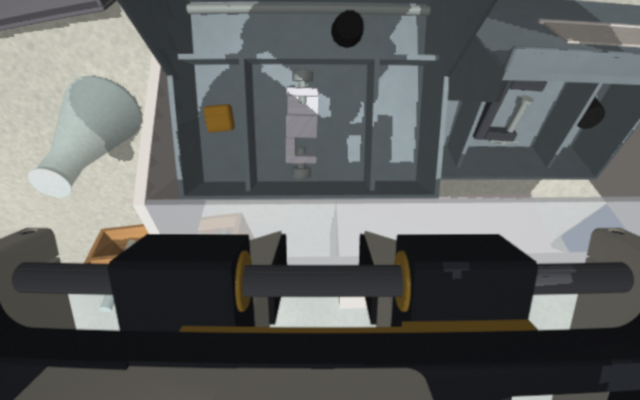

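Run:
```python
import cv2
im=cv2.imread('pics/w7.png');cv2.imwrite('pics/w7z.png',cv2.resize(im[40:215,165:445],None,fx=2.8,fy=2.8,interpolation=cv2.INTER_CUBIC))
from ang import *
o=status.get_obs();W=cam('wrist',o)
C=np.array([111.5,0,-145])
for a in(.53,.55,.57):
    P=[(-55,-53,40),(-55,53,40),(55,-53,54),(55,53,54),(55,-53,40),(55,53,40),(0,0,0)]
    print(a,(np.round((proj(W,binP(a,C+P))-[165,40])*2.8)).tolist())
```

```text
0.53 [[223.0, 86.0], [583.0, 87.0], [235.0, 459.0], [577.0, 456.0], [242.0, 446.0], [570.0, 444.0], [406.0, 261.0]]
0.55 [[222.0, 83.0], [583.0, 84.0], [233.0, 459.0], [578.0, 456.0], [241.0, 447.0], [571.0, 444.0], [406.0, 262.0]]
0.57 [[221.0, 81.0], [584.0, 81.0], [231.0, 458.0], [580.0, 456.0], [239.0, 447.0], [573.0, 445.0], [406.0, 263.0]]
```

View pics/w7z.png

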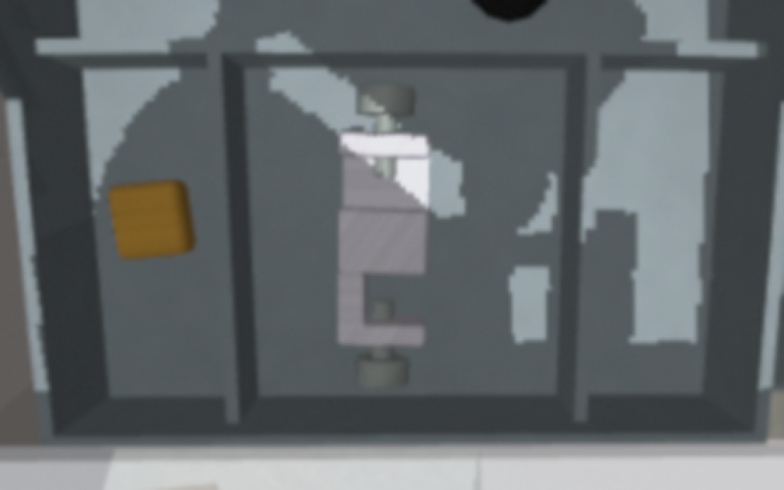

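Run:
```python
from ang import *
for k in range(2):
    o=status.get_obs();W=cam('wrist',o); im=viewer.capture('wrist'); print(o['time'],o['tool_pos'],o['tcp_rot'])
cv2.imwrite('pics/w8z.png',cv2.resize(im[40:215,165:445,::-1],None,fx=2.8,fy=2.8,interpolation=cv2.INTER_CUBIC))
C=np.array([111.5,0,-145])
for a in(.53,.55,.57):
    P=[(-55,-53,40),(-55,53,40),(55,-53,54),(55,53,54),(55,-53,40),(55,53,40),(0,0,0)]
    print(a,(np.round((proj(W,binP(a,C+P))-[165,40])*2.8)).tolist())
print('cover',np.round((proj(W,pose2(u,[(-9,-112,190),(-9,-232,190)])))))
np.save('W8.npy',np.r_[o['tool_pos'],o['tcp_rot']])
```

```text
11.15 [ 501.17385011 -122.14437906  401.41635478] [3.10989472 0.55093837 3.10247108]
11.2 [ 499.97647934 -122.07946777  400.04272838] [3.10826196 0.54796567 3.10120711]
0.53 [[221.0, 96.0], [581.0, 96.0], [234.0, 468.0], [576.0, 465.0], [242.0, 455.0], [569.0, 452.0], [404.0, 270.0]]
0.55 [[221.0, 93.0], [582.0, 93.0], [232.0, 468.0], [578.0, 464.0], [240.0, 456.0], [570.0, 453.0], [404.0, 270.0]]
0.57 [[220.0, 90.0], [582.0, 90.0], [230.0, 468.0], [579.0, 464.0], [238.0, 456.0], [572.0, 453.0], [404.0, 271.0]]
cover [[309. 213.]
 [137. 215.]]
```

View pics/w8z.png

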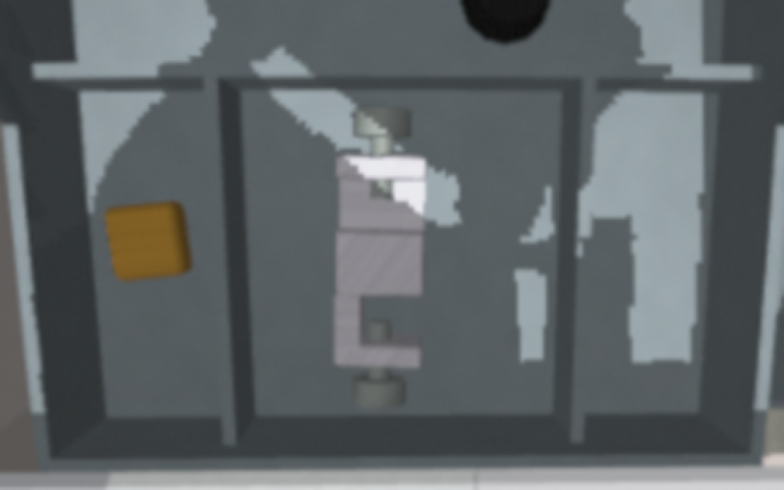

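play_rows:
  commands:
    - {"offset": [0, 0, 0], "twist": 0}
    - {"offset": [0, 0, 0], "twist": 0}

```text
time: 11.45
tool_pos: [499.0, -122.6, 398.6]
tcp_rot: [3.107, 0.546, 3.098]
contact_force: [-0.7, -0.6, -0.2]
grip_width: 43.8
```

Run:
```python
from ang import *
o=status.get_obs();W=cam('wrist',o); im=viewer.capture('wrist'); print(o['time'],o['tool_pos'],o['tcp_rot'])
cv2.imwrite('pics/w9z.png',cv2.resize(im[40:215,165:445,::-1],None,fx=2.8,fy=2.8,interpolation=cv2.INTER_CUBIC))
C=np.array([111.5,0,-145]);a=.55
P=[(-55,-53,40),(-55,53,40),(55,-53,54),(55,53,54),(55,-57,40),(55,57,40)]
print((np.round((proj(W,binP(a,C+P))-[165,40])*2.8)).tolist())
print('cover',np.round((proj(W,pose2(u,[(-9,-112,190),(-9,-232,190)]))-[165,40])*2.8))
for x in (-10,-5,0,5,10):
  print(x,np.round((proj(W,binP(a,C+[(x,-8,28),(x-10,-22,28),(x+10,6,28)]))-[165,40])*2.8).tolist())
```

```text
11.45 [ 499.04546685 -122.57939066  398.56798065] [3.10662995 0.54561981 3.09848207]
[[222.0, 102.0], [583.0, 101.0], [234.0, 476.0], [579.0, 472.0], [229.0, 464.0], [584.0, 459.0]]
cover [[407. 493.]
 [-78. 499.]]
-10 [[380.0, 253.0], [334.0, 221.0], [424.0, 285.0]]
-5 [[380.0, 269.0], [335.0, 238.0], [424.0, 301.0]]
0 [[380.0, 285.0], [335.0, 254.0], [424.0, 316.0]]
5 [[380.0, 301.0], [336.0, 270.0], [424.0, 332.0]]
10 [[381.0, 317.0], [336.0, 286.0], [425.0, 347.0]]
```

View pics/w9z.png

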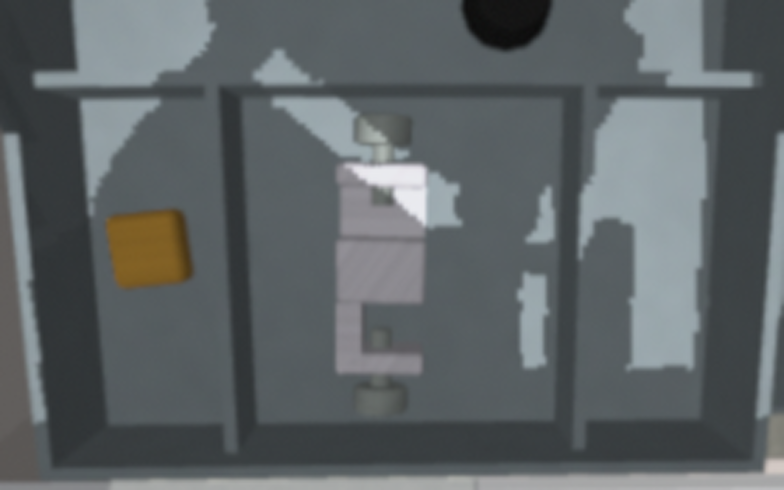

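```bash
cat > gr.py <<'E'
from ang import *
import sys
x,y,z,d=map(float,sys.argv[1:5])
o=status.get_obs();T=toolT(o)
u[0]-=2.5
g=binP(.55,[(111.5+x,y,-145+z)])[0]
P=g-(159+d)*T[:3,2]
print('g',np.round(g,1),'off mm',np.round(T[:3,:3].T@(P-T[:3,3]),1))
E
python3 gr.py -6 -6 25 80; python3 gr.py -6 -6 25 0;python3 tw.py
```

```text
g [ 629.7 -134.7   92. ] off mm [ 47.3 -18.   90.6]
g [ 629.7 -134.7   92. ] off mm [ 47.3 -18.  170.6]
twist deg -0.2133523461925429 resid along z 0.032608661236834785
```

play_rows:
  commands:
    - {"offset": [0.0158, -0.006, 0.0302], "twist": 0}
    - {"offset": [0.0158, -0.006, 0.0302], "twist": 0}
    - {"offset": [0.0158, -0.006, 0.0302], "twist": 0}
    - {"offset": [0, 0, 0], "twist": 0}

```text
time: 11.9
tool_pos: [504.6, -137.6, 292.1]
tcp_rot: [3.102, 0.538, 3.096]
contact_force: [0.3, 0.3, -0.2]
grip_width: 43.8
```

```bash
python3 st.py; python3 gr.py -6 -6 25 0
python3 - <<'E'
from ang import *
o=status.get_obs();W=cam('wrist',o); im=viewer.capture('wrist')
cv2.imwrite('pics/w10.png',im[:,:,::-1])
im=viewer.capture('scene'); cv2.imwrite('pics/s10.png',cv2.resize(im[80:260,230:480,::-1],None,fx=3.1,fy=3.1,interpolation=cv2.INTER_CUBIC))
C=np.array([111.5,0,-145]);a=.55
print((np.round(proj(W,binP(a,C+[(-55,-53,40),(-55,53,40),(55,-53,54),(55,53,54)])))).tolist())
E
```

```text
11.9 [ 504.6 -137.6  292.1] [3.1022 0.538  3.0957] [-0.4814  0.3812  1.8912  0.6016  0.4608 -2.5058] [ 0.3  0.3 -0.2]
tz [ 0.513  0.016 -0.858] tx [-0.858  0.039 -0.512] tip [ 595.9 -134.8  139.3] w 43.79610278390896
g [ 629.7 -134.7   92. ] off mm [-4.7 -0.7 77. ]
[[243.0, 154.0], [421.0, 153.0], [250.0, 331.0], [416.0, 327.0]]
```

View pics/w10.png

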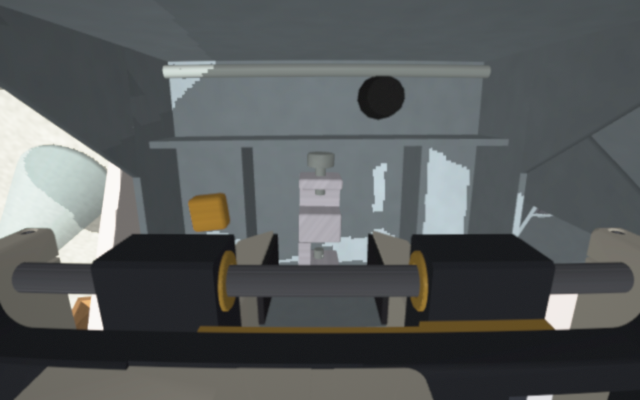

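View pics/s10.png

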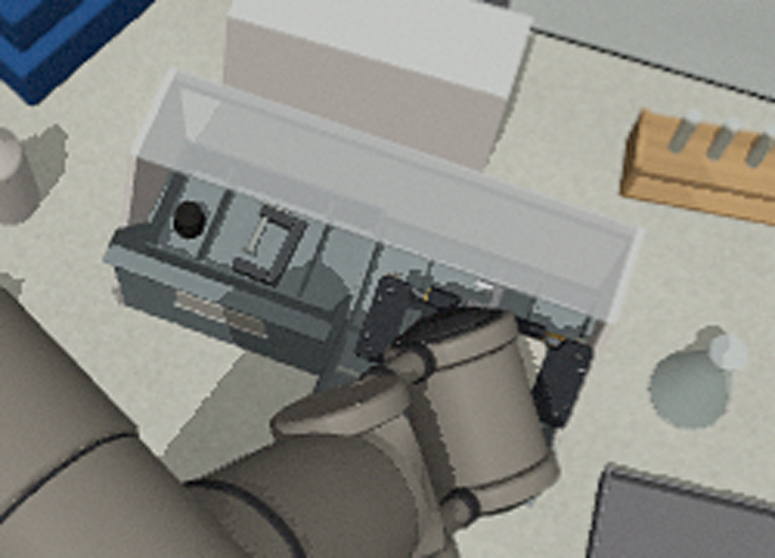

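play_rows:
  commands:
    - {"offset": [-0.0017, 0, 0.02], "twist": 0}
    - {"offset": [-0.0017, 0, 0.02], "twist": 0}
    - {"offset": [0, 0, 0.015], "twist": 0}
    - {"offset": [0, 0, 0], "twist": 0}

```text
time: 12.4
tool_pos: [538.3, -136.9, 251.9]
tcp_rot: [3.107, 0.548, 3.1]
contact_force: [-0.6, -0.5, -0.3]
grip_width: 43.9
```

```bash
sed -i 's/-=2.5/-=4/' gr.py; python3 st.py; python3 gr.py -6 -6 25 0
python3 - <<'E'
from ang import *
o=status.get_obs();W=cam('wrist',o); im=viewer.capture('wrist')
cv2.imwrite('pics/w11.png',im[:,:,::-1])
im=viewer.capture('side'); cv2.imwrite('pics/d11.png',cv2.resize(im[120:270,220:420,::-1],None,fx=3.8,fy=3.8,interpolation=cv2.INTER_CUBIC))
C=np.array([111.5,0,-145]);a=.55; u[0]-=4
print((np.round(proj(W,binP(a,C+[(-55,-53,40),(-55,53,40),(0,-8,28),(-10,-22,28),(-10,6,28)])))).tolist())
E
```

```text
12.4 [ 538.3 -136.9  251.9] [3.1071 0.5479 3.1001] [-0.4478  0.4923  1.8483  0.6871  0.3835 -2.5759] [-0.6 -0.5 -0.3]
tz [ 0.522  0.013 -0.853] tx [-0.853  0.035 -0.521] tip [ 631.2 -134.7  100. ] w 43.9077981094865
g [ 628.2 -134.7   92. ] off mm [ 6.7 -0.4 24.3]
[[214.0, 140.0], [458.0, 139.0], [319.0, 247.0], [291.0, 229.0], [347.0, 228.0]]
```

View pics/w11.png

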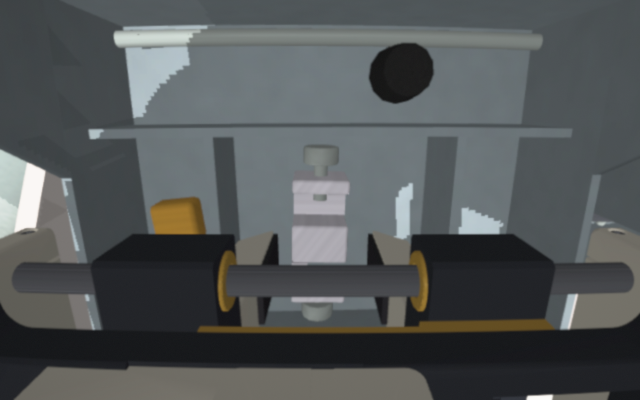

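View pics/d11.png

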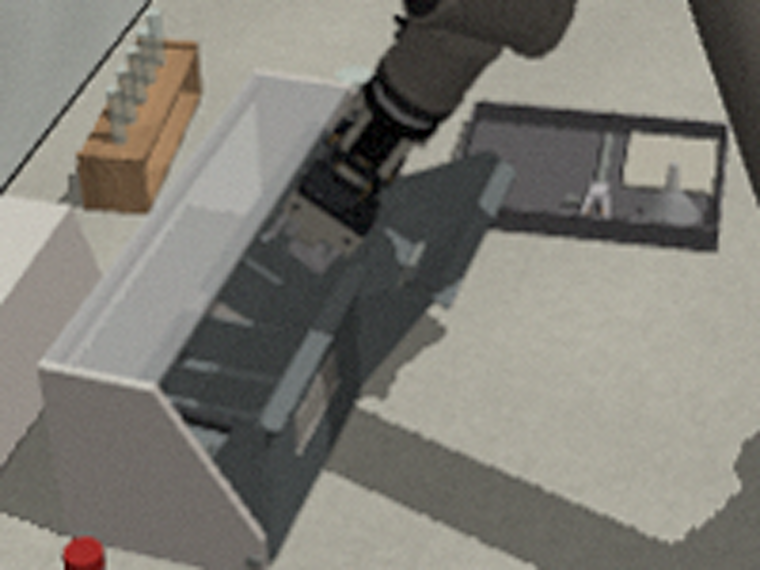

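play_rows:
  commands:
    - {"offset": [0.0035, 0, 0.008], "twist": 0}
    - {"offset": [0.0032, 0, 0.008], "twist": 0}
    - {"offset": [0, 0, 0.008], "twist": 0}
    - {"offset": [0, 0, 0], "twist": 0}

```text
time: 12.9
tool_pos: [544.6, -136.6, 227.5]
tcp_rot: [3.107, 0.547, 3.099]
contact_force: [-0.1, 0.4, 0.5]
grip_width: 43.7
```

```bash
python3 st.py; python3 gr.py -6 -6 25 0
python3 - <<'E'
from ang import *
o=status.get_obs();W=cam('wrist',o); im=viewer.capture('wrist')
cv2.imwrite('pics/w12.png',im[:,:,::-1])
E
```

```text
12.9 [ 544.6 -136.6  227.5] [3.1071 0.5472 3.0993] [-0.4414  0.5415  1.8506  0.7716  0.3421 -2.661 ] [-0.1  0.4  0.5]
tz [ 0.521  0.013 -0.853] tx [-0.853  0.036 -0.52 ] tip [ 637.3 -134.3   75.6] w 43.694240268533655
g [ 628.2 -134.7   92. ] off mm [-0.8 -0.1  0.3]
```

View pics/w12.png

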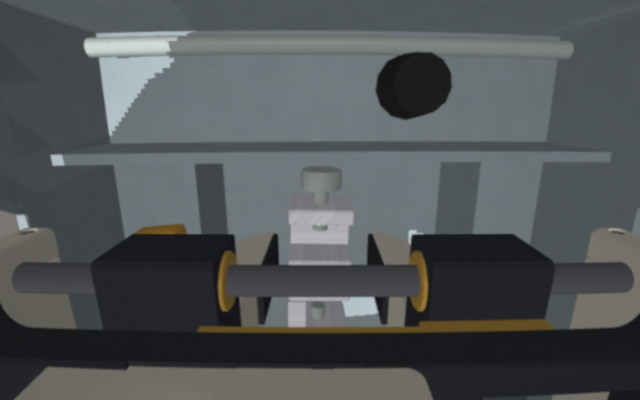

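play_rows:
  commands:
    - {"offset": [0, 0, 0], "twist": 0}
    - {"offset": [0, 0, 0], "twist": 0}
    - {"offset": [0, 0, 0], "twist": 0}
    - {"offset": [0, 0, 0], "twist": 0}
    - {"offset": [0, 0, 0], "twist": 0}
  jaw: 255

```text
time: 13.45
tool_pos: [544.4, -136.6, 227.4]
tcp_rot: [3.107, 0.547, 3.099]
contact_force: [-0.6, -1.0, 2.9]
grip_width: 28.2
```

play_rows:
  commands:
    - {"offset": [0, 0, -0.01], "twist": 0}
    - {"offset": [0, 0, -0.02], "twist": 0}
    - {"offset": [0, 0, -0.02], "twist": 0}

```text
time: 13.75
tool_pos: [517.5, -136.9, 269.9]
tcp_rot: [3.106, 0.544, 3.099]
contact_force: [0.3, 0.7, -0.8]
grip_width: 27.7
```

```bash
python3 st.py
python3 - <<'E'
from ang import *
im=viewer.capture('wrist')
cv2.imwrite('pics/w13.png',im[:,:,::-1])
E
```

```text
13.75 [ 517.5 -136.9  269.9] [3.1061 0.5444 3.0992] [-0.4672  0.4347  1.8845  0.6617  0.4114 -2.563 ] [ 0.3  0.7 -0.8]
tz [ 0.519  0.014 -0.855] tx [-0.855  0.036 -0.518] tip [ 609.8 -134.5  117.7] w 27.74192193027493
```

View pics/w13.png

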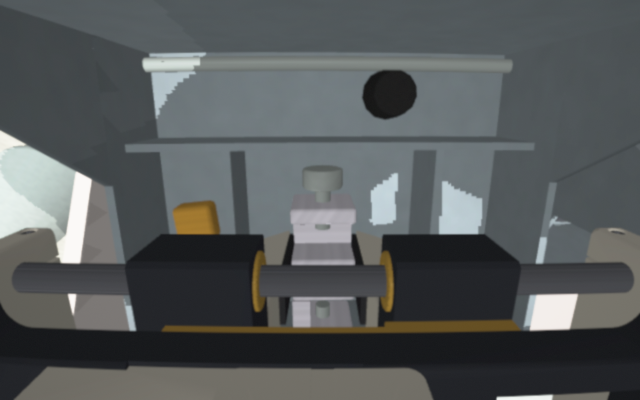

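```bash
cat > fk.py <<'E'
from h import *
DATA=[([198.93,485.71,404.04],[-3.14006,-.0002,2.75281],[1.035996,.342733,1.525008,0,1.275397,-.146013]),
([520.24,-22.22,403.91],[3.14125,-.00134,3.10394],[-.18997,.335188,1.536558,.00014,1.271223,-1.723152]),
([792.47,-32.2,483.62],[3.13929,-.00154,3.10022],[-.13747,1.02866,.046525,.00244,2.06816,-1.66573]),
([448.67,-18.96,720.05],[-3.14043,.02732,3.10084],[-.21431,.16237,.91837,.00399,2.03373,-1.74251]),
([756.5,-25.8,671.9],[3.1034,.5491,3.0892],[-.1519,.8059,.0366,.0915,1.7546,-1.6392]),
([506.4,-119.6,424.6],[3.1038,.5477,3.0914],[-.4434,.2052,1.7173,.3508,.7502,-2.1755]),
([485.2,-129.1,295.2],[3.1008,.5427,3.0889],[-.4848,.3437,1.9439,.6283,.4453,-2.5309]),
([419.2,-127.2,279.7],[3.1082,.5567,3.094],[-.5651,.2764,2.1239,.8664,.3908,-2.8527]),
([408.7,-127.3,272.9],[3.0233,.5489,2.9268],[-.5808,.2759,2.1568,.9392,.375,-2.8007]),
([538.3,-136.9,251.9],[3.1071,.5479,3.1001],[-.4478,.4923,1.8483,.6871,.3835,-2.5759]),
([544.6,-136.6,227.5],[3.1071,.5472,3.0993],[-.4414,.5415,1.8506,.7716,.3421,-2.661]),
([517.5,-136.9,269.9],[3.1061,.5444,3.0992],[-.4672,.4347,1.8845,.6617,.4114,-2.563])]
def Ry(a): return R.from_euler('y',a).as_matrix()
def Rz(a): return R.from_euler('z',a).as_matrix()
def fk(q,g):
    d1,lat,L2,e,L3,w,L5=g[:7]
    A=Rz(q[0]); p=np.array([0,0,d1]); 
    A=A@Ry(q[1]); p=p+A@[0,lat,L2]
    A=A@Ry(q[2]); p=p+A@[e,0,L3]
    A=A@Rz(SG[0]*q[3])@Ry(q[4]); p=p+A@[w,0,L5]
    A=A@Rz(SG[1]*q[5]+g[7]); return p,A
SG=[1,1]
def res(g):
    r=[]
    for t,e,q in DATA:
        p,A=fk(q,g); r+=list(p-t); E=R.from_matrix(A.T@R.from_euler('xyz',e).as_matrix()).as_rotvec(); r+=list(E*200)
    return np.array(r)
def fit():
    best=None
    for s0 in(1,-1):
        for s1 in (1,-1):
            for g7 in(0,np.pi/2,np.pi,-np.pi/2):
                SG[:]=[s0,s1]
                r=least_squares(res,[150,76,570,0,340,0,130,g7])
                if best is None or r.cost<best[0]: best=(r.cost,r.x,[s0,s1])
    SG[:]=best[2]; return best
LO=np.array([-2.53,-.77,.04,-1,.28,-3.11]);HI=np.array([2.53,2.02,2.7,4.14,2.66,3.11])
if __name__=='__main__':
    b=fit();print(b[0],np.round(b[1],3),b[2]); print(np.round(res(b[1]).reshape(-1,6),1))
E
python3 fk.py
```

```text
0.01462196185013074 [2.22836e+02 7.63960e+01 5.06284e+02 4.65130e+01 3.79580e+02 2.30000e-02
 1.40083e+02 1.57100e+00] [1, 1]
[[-0.  -0.   0.   0.  -0.  -0. ]
 [-0.   0.   0.  -0.  -0.  -0. ]
 [ 0.  -0.  -0.   0.   0.  -0. ]
 [-0.   0.   0.  -0.   0.  -0. ]
 [-0.   0.   0.   0.   0.  -0. ]
 [ 0.  -0.  -0.   0.   0.  -0. ]
 [-0.  -0.   0.   0.  -0.  -0. ]
 [-0.   0.  -0.1  0.  -0.  -0. ]
 [ 0.  -0.  -0.  -0.   0.   0. ]
 [ 0.  -0.  -0.  -0.  -0.  -0. ]
 [-0.   0.   0.1  0.   0.   0. ]
 [-0.  -0.  -0.   0.   0.  -0. ]]
```

```bash
cat > ik.py <<'E'
from fk import *
G=np.array([222.836,76.396,506.284,46.513,379.58,.023,140.083,1.571])
def ik(p,A,q0):
    f=lambda q:np.r_[fk(q,G)[0]-p,R.from_matrix(fk(q,G)[1].T@A).as_rotvec()*200]
    r=least_squares(f,q0,x_scale=.1); return r.x,np.abs(f(r.x)).max()
E
python3 - <<'E'
from ik import *
o=status.get_obs();T=toolT(o);A0=T[:3,:3];q0=np.array(o['joint_positions'])
p=T[:3,3]; 
for tw in (0,10,20,30,45):
    q=q0.copy(); print('tw',tw)
    wp=[p+A0@[40,0,0],p+A0@[40,0,-80],p+A0@[40,0,-150]]
    g=np.array([490,-405,30]); up=g+[0,0,150]
    n=6; s=wp[-1]; e=up-159*A0[:,2]
    for k in range(1,n+1): wp.append(s+(e-s)*k/n)
    wp.append(g-159*A0[:,2])
    for i,w in enumerate(wp):
        f=min(1,max(0,(i-2)/n)); A=A0@Rz(np.radians(tw)*f)
        q,er=ik(w,A,q); bad=np.any(q<LO)|np.any(q>HI)
        print(np.round(w),np.round(q,2),round(er,2),'BAD' if bad else '')
E
```

```text
tw 0
[ 483. -136.  252.] [-0.5   0.42  1.99  0.84  0.36 -2.78] 0.0 
[ 441. -137.  320.] [-0.55  0.24  2.01  0.63  0.5  -2.6 ] 0.0 
[ 405. -137.  380.] [-0.61  0.09  2.    0.52  0.67 -2.5 ] 0.0 
[ 405. -182.  369.] [-0.71  0.14  1.97  0.58  0.69 -2.64] 0.0 
[ 405. -227.  358.] [-0.79  0.2   1.93  0.62  0.71 -2.75] 0.0 
[ 406. -272.  348.] [-0.87  0.26  1.88  0.64  0.74 -2.83] 0.0 
[ 406. -317.  337.] [-0.93  0.33  1.82  0.66  0.77 -2.9 ] 0.0 
[ 407. -362.  326.] [-0.98  0.39  1.75  0.66  0.8  -2.95] 0.0 
[ 407. -407.  316.] [-1.03  0.46  1.67  0.66  0.83 -2.98] 0.0 
[ 407. -407.  166.] [-1.03  0.69  1.78  0.95  0.59 -3.36] 0.0 BAD
tw 10
[ 483. -136.  252.] [-0.5   0.42  1.99  0.84  0.36 -2.78] 0.0 
[ 441. -137.  320.] [-0.55  0.24  2.01  0.63  0.5  -2.6 ] 0.0 
[ 405. -137.  380.] [-0.61  0.09  2.    0.52  0.67 -2.5 ] 0.0 
[ 405. -182.  369.] [-0.71  0.14  1.97  0.58  0.69 -2.61] 0.0 
[ 405. -227.  358.] [-0.79  0.2   1.93  0.62  0.71 -2.69] 0.0 
[ 406. -272.  348.] [-0.87  0.26  1.88  0.64  0.74 -2.75] 0.0 
[ 406. -317.  337.] [-0.93  0.33  1.82  0.66  0.77 -2.78] 0.0 
[ 407. -362.  3
[... 1383 characters left out ...]
0 
[ 407. -407.  166.] [-1.03  0.69  1.78  0.95  0.59 -2.83] 0.0 
tw 45
[ 483. -136.  252.] [-0.5   0.42  1.99  0.84  0.36 -2.78] 0.0 
[ 441. -137.  320.] [-0.55  0.24  2.01  0.63  0.5  -2.6 ] 0.0 
[ 405. -137.  380.] [-0.61  0.09  2.    0.52  0.67 -2.5 ] 0.0 
[ 405. -182.  369.] [-0.71  0.14  1.97  0.58  0.69 -2.51] 0.0 
[ 405. -227.  358.] [-0.79  0.2   1.93  0.62  0.71 -2.49] 0.0 
[ 406. -272.  348.] [-0.87  0.26  1.88  0.64  0.74 -2.44] 0.0 
[ 406. -317.  337.] [-0.93  0.33  1.82  0.66  0.77 -2.37] 0.0 
[ 407. -362.  326.] [-0.98  0.39  1.75  0.66  0.8  -2.29] 0.0 
[ 407. -407.  316.] [-1.03  0.46  1.67  0.66  0.83 -2.19] 0.0 
[ 407. -407.  166.] [-1.03  0.69  1.78  0.95  0.59 -2.57] 0.0
```

Run:
```python
from ik import *
o=status.get_obs();T=toolT(o);A0=T[:3,:3];q0=np.array(o['joint_positions'])
tr=[418.3,-410.8,.0787]
for tx in (75,85,95):
  for ty in (0,30,50,65):
    for tw in(0,10):
      g=pose2(tr,[(tx,ty,26)])[0]; A=A0@Rz(np.radians(tw)); q=q0
      for h in (300,200,100,50,0): q,er=ik(g+[0,0,h]-159*A[:,2],A,q)
      # body lower corners tray frame
      c=[]
      for sy in(-95,95):
          b=g+A@[37.5,sy,-47]; d=b-[tr[0],tr[1],0]; cc,ss=np.cos(tr[2]),np.sin(tr[2]); c.append(np.round([cc*d[0]+ss*d[1],-ss*d[0]+cc*d[1],d[2]]))
      print(tx,ty,tw,np.round(g),np.round(q,2),round(er,2),c)
```

```text
75 0 0 [ 493. -405.   26.] [-1.03  0.7   1.78  0.96  0.59 -3.36] 0.0 [array([  9., -89.,  44.]), array([ 28., 100.,  49.])]
75 0 10 [ 493. -405.   26.] [-1.03  0.7   1.78  0.96  0.59 -3.19] 0.0 [array([ -4., -80.,  36.]), array([ 43., 103.,  58.])]
75 30 0 [ 491. -375.   26.] [-1.    0.68  1.85  1.02  0.55 -3.41] 0.0 [array([  9., -59.,  44.]), array([ 28., 130.,  49.])]
75 30 10 [ 491. -375.   26.] [-1.    0.68  1.85  1.02  0.55 -3.24] 0.0 [array([ -4., -50.,  36.]), array([ 43., 133.,  58.])]
75 50 0 [ 489. -355.   26.] [-0.98  0.66  1.89  1.07  0.53 -3.45] 0.0 [array([  9., -39.,  44.]), array([ 28., 150.,  49.])]
75 50 10 [ 489. -355.   26.] [-0.98  0.66  1.89  1.07  0.53 -3.27] 0.0 [array([ -4., -30.,  36.]), array([ 43., 153.,  58.])]
75 65 0 [ 488. -340.   26.] [-0.96  0.65  1.92  1.11  0.51 -3.48] 0.0 [array([  9., -24.,  44.]), array([ 28., 165.,  49.])]
75 65 10 [ 488. -340.   26.] [-0.96  0.65  1.92  1.11  0.51 -3.3 ] 0.0 [array([ -4., -15.,  36.]), array([ 43., 168.,  58.])]
85 0 0 [ 503. -404.   26.] [-1.01  0.71  1.76  0.95  0.58 -3.33] 0.0 [array([ 19., -89.,  44.]), a
[... 1205 characters left out ...]
  0.54 -3.35] 0.0 [array([ 29., -59.,  44.]), array([ 48., 130.,  49.])]
95 30 10 [ 511. -373.   26.] [-0.96  0.69  1.81  1.    0.54 -3.18] 0.0 [array([ 16., -50.,  36.]), array([ 63., 133.,  58.])]
95 50 0 [ 509. -353.   26.] [-0.94  0.67  1.85  1.05  0.52 -3.39] 0.0 [array([ 29., -39.,  44.]), array([ 48., 150.,  49.])]
95 50 10 [ 509. -353.   26.] [-0.94  0.67  1.85  1.05  0.52 -3.21] 0.0 [array([ 16., -30.,  36.]), array([ 63., 153.,  58.])]
95 65 0 [ 508. -339.   26.] [-0.93  0.66  1.89  1.08  0.5  -3.42] 0.0 [array([ 29., -24.,  44.]), array([ 48., 165.,  49.])]
95 65 10 [ 508. -339.   26.] [-0.93  0.66  1.89  1.08  0.5  -3.24] 0.0 [array([ 16., -15.,  36.]), array([ 63., 168.,  58.])]
```

play_rows:
  commands:
    - {"offset": [0.025, 0, -0.005], "twist": 0}
    - {"offset": [0.025, 0, -0.01], "twist": 0}
    - {"offset": [0, 0, -0.04], "twist": 0}
    - {"offset": [0, 0, -0.04], "twist": 0}
    - {"offset": [0, 0, -0.04], "twist": 0}

```text
time: 14.3
tool_pos: [404.2, -136.9, 359.6]
tcp_rot: [3.106, 0.544, 3.099]
contact_force: [0.9, -0.2, -0.4]
grip_width: 27.9
```

```bash
python3 st.py
python3 - <<'E'
from ang import *
im=viewer.capture('side'); cv2.imwrite('pics/d14.png',cv2.resize(im[80:270,220:460,::-1],None,fx=3.2,fy=3.2,interpolation=cv2.INTER_CUBIC))
E
```

```text
14.3 [ 404.2 -136.9  359.6] [3.1065 0.5444 3.0988] [-0.6104  0.1161  2.0326  0.5628  0.615  -2.551 ] [ 0.9 -0.2 -0.4]
tz [ 0.519  0.013 -0.855] tx [-0.855  0.037 -0.518] tip [ 496.5 -134.6  207.4] w 27.906843310801076
```

View pics/d14.png

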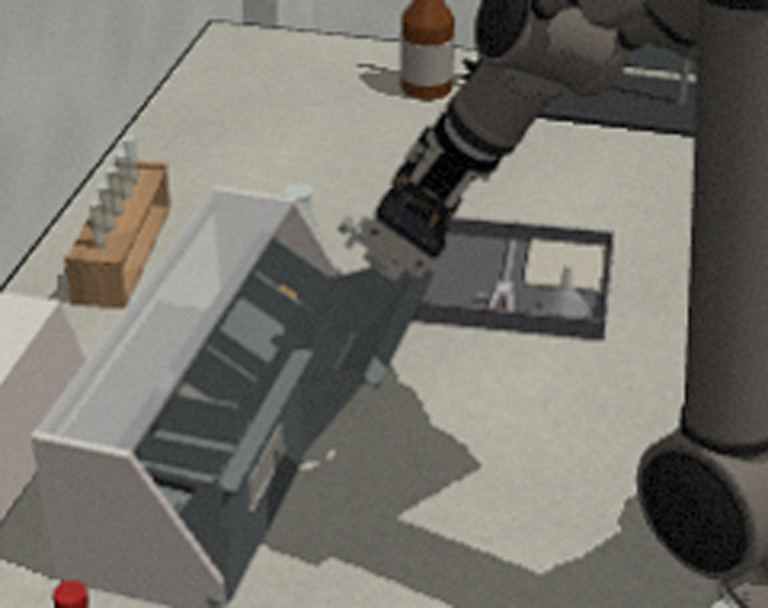

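play_rows:
  commands:
    - {"offset": [0, 0, -0.025], "twist": 8.5}
    - {"offset": [0, 0, -0.025], "twist": 8.5}
    - {"offset": [0, 0, -0.02], "twist": 8.5}
    - {"offset": [0, 0, 0], "twist": 8.5}
    - {"offset": [0, 0, 0], "twist": 8.5}

```text
time: 14.85
tool_pos: [368.5, -137.8, 419.3]
tcp_rot: [2.728, 0.37, 2.282]
contact_force: [0.5, 0.5, -1.8]
grip_width: 27.9
```

play_rows:
  commands:
    - {"offset": [0, 0, 0], "twist": 8.5}
    - {"offset": [0, 0, 0], "twist": 8.5}
    - {"offset": [0, 0, 0], "twist": 8.5}
    - {"offset": [0, 0, 0], "twist": 8.5}
    - {"offset": [0, 0, 0], "twist": 8.5}

```text
time: 15.35
tool_pos: [368.7, -137.8, 418.5]
tcp_rot: [2.595, 0.012, 1.616]
contact_force: [-0.1, 0.1, -0.2]
grip_width: 28.1
```

play_rows:
  commands:
    - {"offset": [0, 0, 0], "twist": 8.5}
    - {"offset": [0, 0, 0], "twist": 8.5}
    - {"offset": [0, 0, 0], "twist": 8.5}
    - {"offset": [0, 0, 0], "twist": 8.5}
    - {"offset": [0, 0, 0], "twist": 8.5}

```text
time: 15.85
tool_pos: [368.7, -137.8, 418.5]
tcp_rot: [2.712, -0.349, 0.955]
contact_force: [-0.0, 0.2, -0.7]
grip_width: 28.0
```

play_rows:
  commands:
    - {"offset": [0, 0, 0], "twist": 8.5}
    - {"offset": [0, 0, 0], "twist": 8.5}
    - {"offset": [0, 0, 0], "twist": 8.5}
    - {"offset": [0, 0, 0], "twist": 8.5}
    - {"offset": [0, 0, 0], "twist": 8.5}

```text
time: 16.35
tool_pos: [368.7, -137.8, 418.5]
tcp_rot: [3.074, -0.543, 0.155]
contact_force: [0.6, -0.3, -1.4]
grip_width: 27.8
```

```bash
python3 st.py; python3 mv.py 503 -404 200 159;python3 mv.py 503 -404 70 159; python3 tw.py
```

```text
16.35 [ 368.7 -137.8  418.5] [ 3.0744 -0.5431  0.1546] [-0.6764 -0.0263  1.9974  0.4882  0.7973  0.4796] [ 0.6 -0.3 -1.4]
tz [ 0.52   0.013 -0.854] tx [0.846 0.132 0.517] tip [ 461.3 -135.4  266.5] w 27.782073034969603
now [ 451.4 -135.7  282.7] TCPgoal [ 420.4 -406.1  335.8] off mm [-34.4 267.4  94. ] 285.47919551274356
now [ 451.4 -135.7  282.7] TCPgoal [ 420.4 -406.1  205.8] off mm [-101.6  259.9  205. ] 346.2655635029108
twist deg -170.53025910016007 resid along z 0.03317194036530453
```

play_rows:
  commands:
    - {"offset": [-0.0057, 0.0446, 0.0157], "twist": 0}
    - {"offset": [-0.0057, 0.0446, 0.0157], "twist": 0}
    - {"offset": [-0.0057, 0.0446, 0.0157], "twist": 0}
    - {"offset": [-0.0057, 0.0446, 0.0157], "twist": 0}
    - {"offset": [-0.0057, 0.0446, 0.0157], "twist": 0}

```text
time: 16.85
tool_pos: [413.4, -363.5, 349.6]
tcp_rot: [3.071, -0.543, 0.161]
contact_force: [-0.7, 0.2, -0.7]
grip_width: 27.9
```

play_rows:
  commands:
    - {"offset": [-0.0057, 0.0446, 0.0157], "twist": 6}
    - {"offset": [0, 0, 0], "twist": 0}

```text
time: 17.05
tool_pos: [422.1, -411.1, 333.3]
tcp_rot: [3.137, -0.545, 0.031]
contact_force: [-0.0, 0.9, -2.1]
grip_width: 27.6
```

```bash
python3 st.py; python3 mv.py 503 -404 70 159
python3 - <<'E'
from ang import *
im=viewer.capture('side'); cv2.imwrite('pics/d15.png',cv2.resize(im[80:270,300:540,::-1],None,fx=3.2,fy=3.2,interpolation=cv2.INTER_CUBIC))
im=viewer.capture('scene'); cv2.imwrite('pics/s15.png',cv2.resize(im[170:350,380:540,::-1],None,fx=3.2,fy=3.2,interpolation=cv2.INTER_CUBIC))
E
```

```text
17.05 [ 422.1 -411.1  333.3] [ 3.1374 -0.5449  0.0311] [-1.0098  0.4605  1.6119  0.6211  0.871   0.1704] [-0.   0.9 -2.1]
tz [ 0.518  0.012 -0.855] tx [0.855 0.027 0.518] tip [ 514.4 -408.9  181.1] w 27.607695695836277
now [ 504.5 -409.2  197.3] TCPgoal [ 420.6 -405.9  206. ] off mm [-67.2  -5.7 108.1] 127.43005642984497
```

View pics/d15.png

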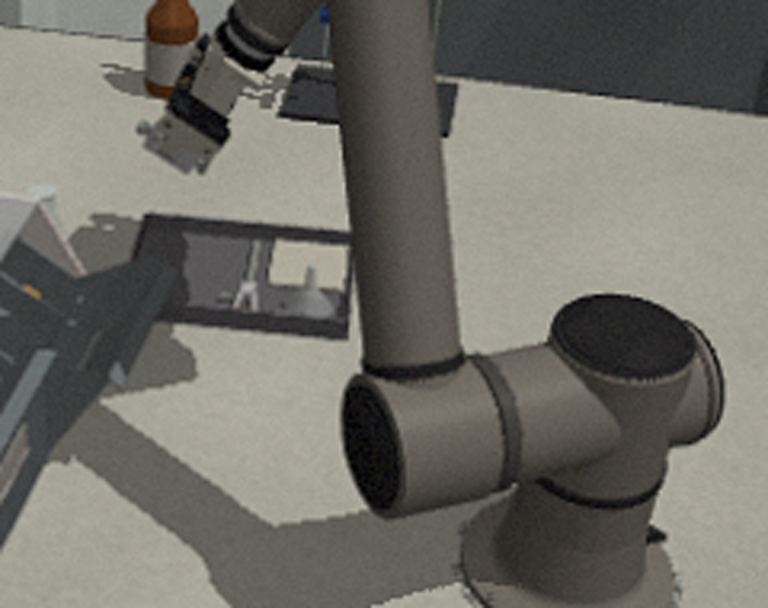

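View pics/s15.png

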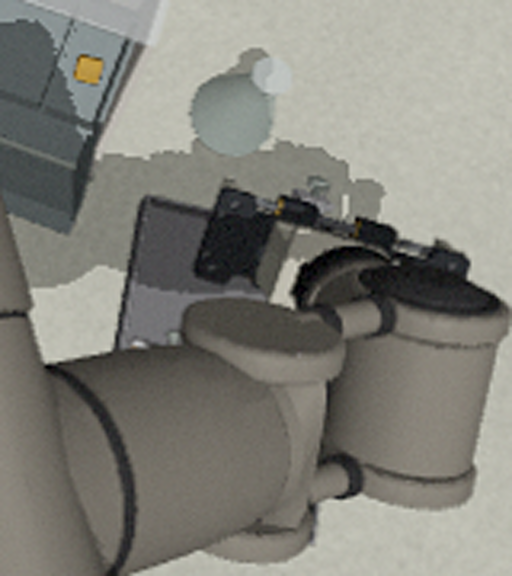

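play_rows:
  commands:
    - {"offset": [-0.0168, -0.0014, 0.027], "twist": 0}
    - {"offset": [-0.0168, -0.0014, 0.027], "twist": 0}
    - {"offset": [-0.0168, -0.0014, 0.027], "twist": 0}
    - {"offset": [-0.0168, -0.0014, 0.027], "twist": 0}
    - {"offset": [0, 0, 0], "twist": 0}

```text
time: 17.65
tool_pos: [420.3, -399.2, 206.9]
tcp_rot: [3.141, -0.543, 0.038]
contact_force: [0.9, -0.2, -1.8]
grip_width: 27.7
```

```bash
python3 st.py; python3 mv.py 503 -404 50 159
python3 - <<'E'
from ang import *
im=viewer.capture('wrist'); cv2.imwrite('pics/w16.png',im[:,:,::-1])
im=viewer.capture('side'); cv2.imwrite('pics/d16.png',cv2.resize(im[120:220,310:440,::-1],None,fx=5,fy=5,interpolation=cv2.INTER_CUBIC))
E
```

```text
17.65 [ 420.3 -399.2  206.9] [ 3.141  -0.5434  0.0378] [-1.0014  0.6265  1.7506  0.8353  0.6443 -0.1215] [ 0.9 -0.2 -1.8]
tz [ 0.517  0.019 -0.856] tx [0.855 0.032 0.517] tip [ 512.2 -395.8   54.5] w 27.671348422781072
now [ 502.4 -396.1   70.8] TCPgoal [ 420.8 -407.   186.1] off mm [-10.5   7.9  17.9] 22.237351520721305
```

View pics/w16.png

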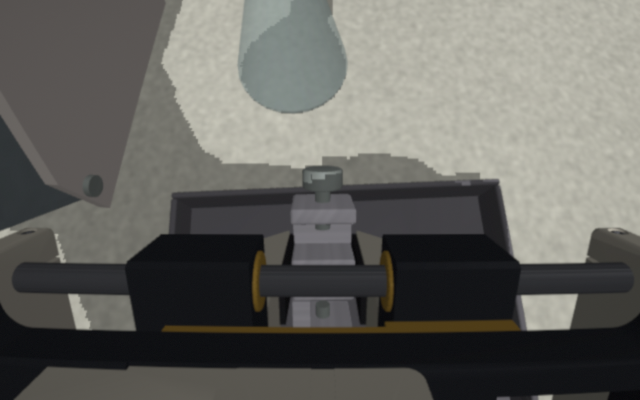

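View pics/d16.png

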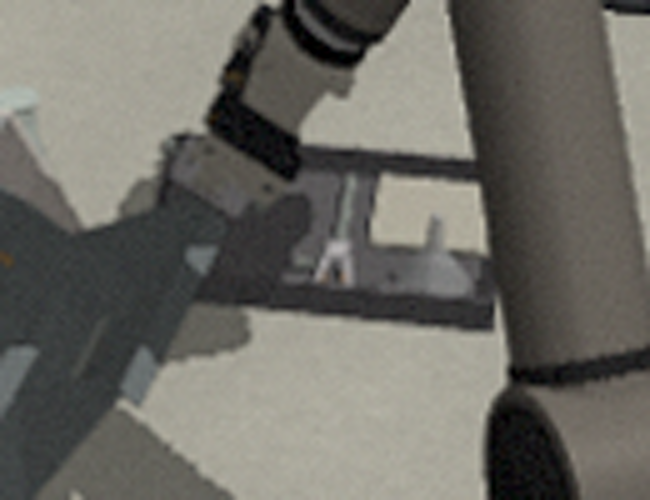

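play_rows:
  commands:
    - {"offset": [-0.006, 0, 0.006], "twist": 0}
    - {"offset": [-0.005, 0, 0.005], "twist": 0}
    - {"offset": [-0.004, 0, 0.004], "twist": 0}
    - {"offset": [0, 0, 0], "twist": 0}

```text
time: 18.15
tool_pos: [415.7, -402.0, 188.7]
tcp_rot: [3.135, -0.547, 0.039]
contact_force: [0.6, -0.4, -1.4]
grip_width: 27.9
```

```bash
python3 st.py; python3 mv.py 497 -396 40 159
```

```text
18.15 [ 415.7 -402.   188.7] [ 3.1348 -0.5469  0.0387] [-1.0116  0.6555  1.7651  0.8867  0.616  -0.192 ] [ 0.6 -0.4 -1.4]
tz [ 0.52   0.013 -0.854] tx [0.854 0.033 0.52 ] tip [ 508.2 -399.6   36.7] w 27.868132834914448
now [ 498.3 -399.9   52.9] TCPgoal [ 414.3 -398.1  175.8] off mm [-7.7 -4.  10.4] 13.530790425693036
```

play_rows:
  commands:
    - {"offset": [-0.0021, 0, 0.0034], "twist": 0}
    - {"offset": [-0.0021, 0, 0.0034], "twist": 0}
    - {"offset": [0, 0, 0], "twist": 0}

```text
time: 18.45
tool_pos: [416.7, -402.6, 182.1]
tcp_rot: [3.132, -0.55, 0.04]
contact_force: [2.8, 1.3, 4.9]
grip_width: 28.0
```

play_rows:
  commands:
    - {"offset": [-0.0021, 0, 0.0034], "twist": 0}
    - {"offset": [-0.0021, 0, 0.0034], "twist": 0}
    - {"offset": [0, 0, 0], "twist": 0}

```text
time: 18.75
tool_pos: [418.0, -402.8, 175.8]
tcp_rot: [3.131, -0.554, 0.041]
contact_force: [7.2, 2.7, 11.8]
grip_width: 27.9
```

```bash
python3 st.py; python3 mv.py 497 -396 30 159
```

```text
18.75 [ 418.  -402.8  175.8] [ 3.1306 -0.5535  0.0413] [-1.0096  0.6803  1.767   0.9298  0.5972 -0.2398] [ 7.2  2.7 11.8]
tz [ 0.526  0.011 -0.851] tx [0.85  0.035 0.526] tip [ 511.6 -400.9   24.4] w 27.85902857274127
now [ 501.6 -401.1   40.5] TCPgoal [ 413.4 -397.7  165.3] off mm [-9.3 -5.3  6.6] 12.558891257974226
```

play_rows:
  commands:
    - {"offset": [-0.0021, 0, 0.0034], "twist": 0}
    - {"offset": [-0.0016, 0, 0.0026], "twist": 0}
    - {"offset": [0, 0, 0], "twist": 0}

```text
time: 19.05
tool_pos: [418.7, -402.8, 169.9]
tcp_rot: [3.13, -0.556, 0.042]
contact_force: [11.9, 4.3, 16.1]
grip_width: 28.1
```

```bash
python3 st.py; python3 mv.py 497 -396 30 159
python3 - <<'E'
from ang import *
im=viewer.capture('wrist'); cv2.imwrite('pics/w17.png',im[:,:,::-1])
E
```

```text
19.05 [ 418.7 -402.8  169.9] [ 3.1303 -0.556   0.042 ] [-1.009   0.6912  1.7684  0.9491  0.5903 -0.2613] [11.9  4.3 16.1]
tz [ 0.528  0.011 -0.849] tx [0.849 0.036 0.528] tip [ 512.7 -400.9   18.8] w 28.142899426224265
now [ 502.6 -401.1   34.9] TCPgoal [ 413.1 -397.7  165. ] off mm [-7.2 -5.3  1.2] 9.0488299865889
```

View pics/w17.png

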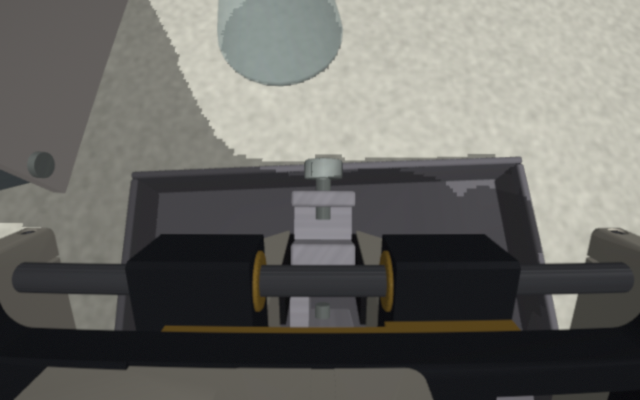

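play_rows:
  commands:
    - {"offset": [0, 0, 0.004], "twist": 0}
    - {"offset": [0, 0, 0.004], "twist": 0}
    - {"offset": [0, 0, 0], "twist": 0}

```text
time: 19.4
tool_pos: [420.9, -402.7, 163.9]
tcp_rot: [3.13, -0.554, 0.042]
contact_force: [-12.2, 7.8, 32.9]
grip_width: 27.8
```

```bash
python3 st.py
python3 - <<'E'
from ang import *
im=viewer.capture('wrist'); cv2.imwrite('pics/w18.png',im[:,:,::-1])
im=viewer.capture('scene'); cv2.imwrite('pics/s18.png',cv2.resize(im[170:350,380:540,::-1],None,fx=3.2,fy=3.2,interpolation=cv2.INTER_CUBIC))
E
```

```text
19.4 [ 420.9 -402.7  163.9] [ 3.1299 -0.5542  0.042 ] [-1.0051  0.7033  1.7663  0.9592  0.5817 -0.271 ] [-12.2   7.8  32.9]
tz [ 0.526  0.01  -0.85 ] tx [0.85  0.036 0.526] tip [ 514.5 -400.9   12.5] w 27.770770109382468
```

View pics/w18.png

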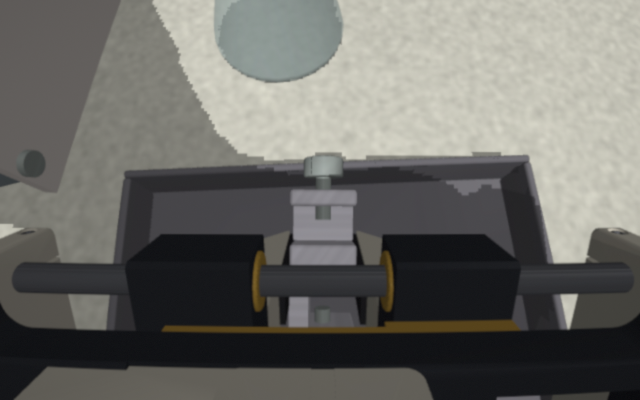

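Run:
```python
from h import *
o=status.get_obs(); W=cam('wrist',o);T=toolT(o)
for a in (0,.1,.2,.3,.4,.55):
    P=np.array([np.array([42*np.cos(a),0,168+2+42*np.sin(a)]),np.array([42*np.cos(a)+9*np.sin(a),0,170+42*np.sin(a)-9*np.cos(a)])])
    print(a,np.round(proj(W,(T[:3,:3]@P.T).T+T[:3,3])))
```

```text
0 [[321. 171.]
 [321. 175.]]
0.1 [[321. 170.]
 [321. 171.]]
0.2 [[321. 170.]
 [321. 169.]]
0.3 [[321. 170.]
 [321. 168.]]
0.4 [[321. 172.]
 [321. 167.]]
0.55 [[321. 175.]
 [321. 169.]]
```

Run:
```python
from ang import *
im=viewer.capture('side'); cv2.imwrite('pics/d18.png',cv2.resize(im[120:220,310:440,::-1],None,fx=6,fy=6,interpolation=cv2.INTER_CUBIC))
a=cv2.imread('pics/w16.png')[140:345,230:410]; b=cv2.imread('pics/w18.png')[140:345,230:410]
cv2.imwrite('pics/cmp.png',cv2.resize(np.hstack([a,b]),None,fx=2.2,fy=2.2,interpolation=cv2.INTER_CUBIC))
```

```text
(no output)
```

View pics/d18.png

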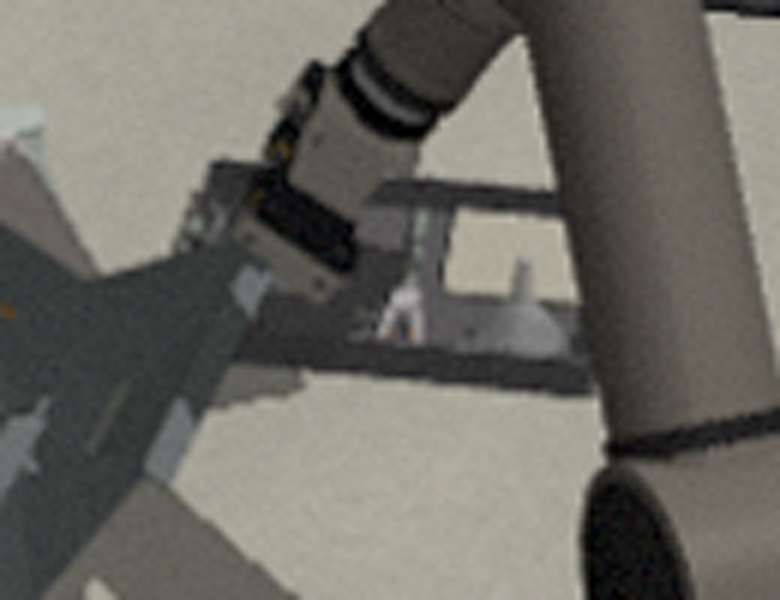

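View pics/cmp.png

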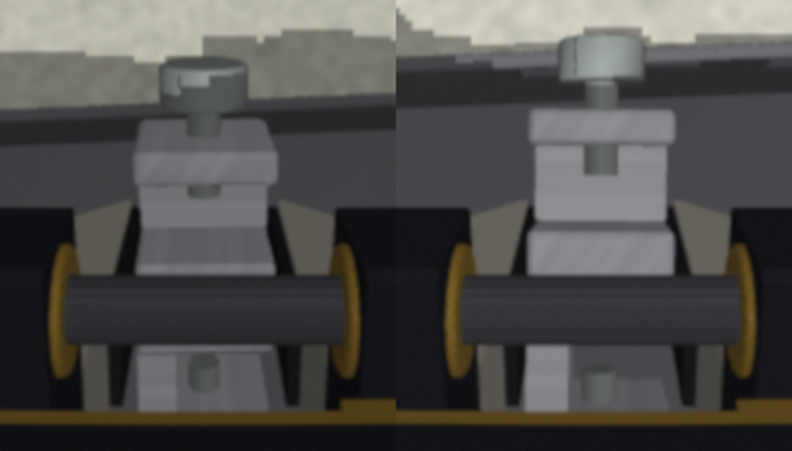

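play_rows:
  commands:
    - {"offset": [0.001, 0, -0.0017], "twist": 0}
    - {"offset": [0, 0, 0], "twist": 0}

```text
time: 19.75
tool_pos: [420.9, -402.8, 164.3]
tcp_rot: [3.13, -0.552, 0.041]
contact_force: [-4.5, 3.2, 17.9]
grip_width: 27.9
```

play_rows:
  commands:
    - {"offset": [0, 0, 0], "twist": 0}
    - {"offset": [0, 0, 0], "twist": 0}
    - {"offset": [0, 0, 0], "twist": 0}
    - {"offset": [0, 0, 0], "twist": 0}
  jaw: 115

```text
time: 20.15
tool_pos: [420.1, -402.4, 161.3]
tcp_rot: [3.133, -0.548, 0.039]
contact_force: [0.2, -1.1, 1.3]
grip_width: 49.6
```

```bash
python3 st.py
python3 - <<'E'
from ang import *
im=viewer.capture('wrist'); cv2.imwrite('pics/w19.png',im[:,:,::-1])
E
```

```text
20.15 [ 420.1 -402.4  161.3] [ 3.1333 -0.5475  0.0392] [-1.005   0.707   1.7672  0.9522  0.5791 -0.2648] [ 0.2 -1.1  1.3]
tz [ 0.52   0.012 -0.854] tx [0.853 0.033 0.521] tip [ 512.7 -400.2    9.3] w 49.61112478684199
```

View pics/w19.png

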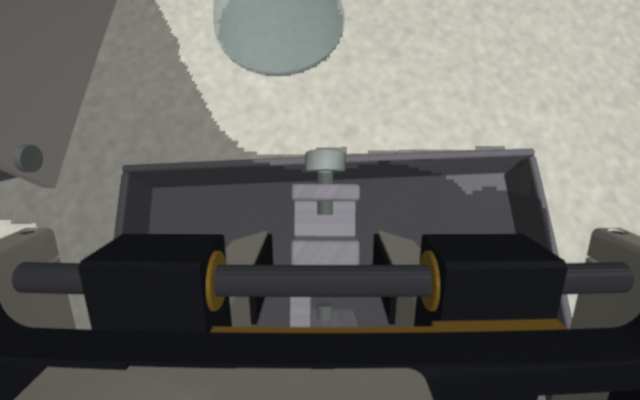

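play_rows:
  commands:
    - {"offset": [0, 0, -0.02], "twist": 0}
    - {"offset": [0, 0, -0.04], "twist": 0}
    - {"offset": [0, 0, -0.045], "twist": 0}
    - {"offset": [0, 0, -0.045], "twist": 0}
    - {"offset": [0, 0, -0.03], "twist": 0}

```text
time: 20.7
tool_pos: [325.2, -404.4, 317.0]
tcp_rot: [3.132, -0.547, 0.04]
contact_force: [-0.1, -1.4, -1.0]
grip_width: 50.9
```

```bash
python3 st.py
python3 - <<'E'
from ang import *
im=viewer.capture('wrist'); cv2.imwrite('pics/w20.png',im[:,:,::-1])
im=viewer.capture('side'); cv2.imwrite('pics/d20.png',cv2.resize(im[120:250,300:440,::-1],None,fx=5,fy=5,interpolation=cv2.INTER_CUBIC))
E
```

```text
20.7 [ 325.2 -404.4  317. ] [ 3.132  -0.5473  0.0398] [-1.1754  0.3805  1.8028  0.6881  0.8679 -0.0733] [-0.1 -1.4 -1. ]
tz [ 0.52   0.011 -0.854] tx [0.853 0.034 0.52 ] tip [ 417.8 -402.5  165. ] w 50.85871147967337
```

View pics/w20.png

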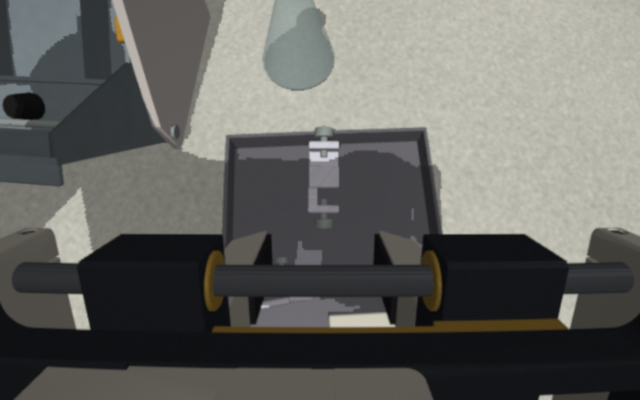

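View pics/d20.png

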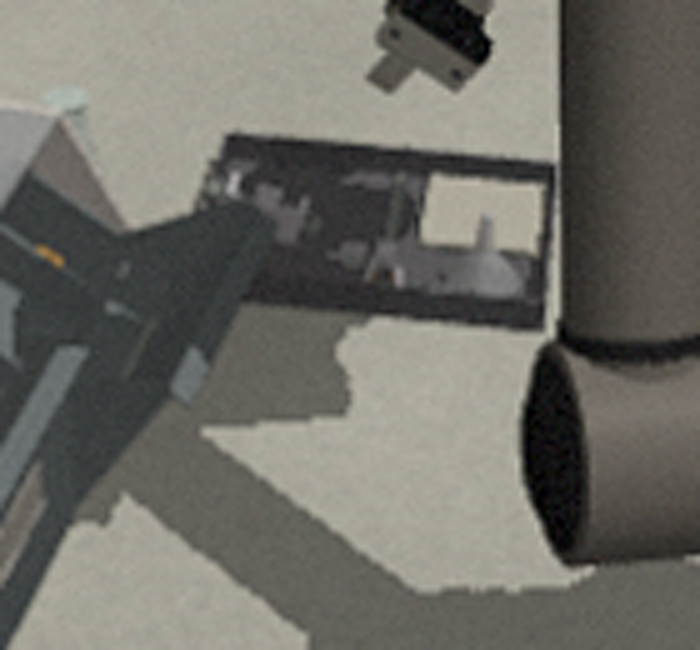

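Run:
```python
from ang import *
tr=[418.3,-410.8,.0787]
o=status.get_obs(); W=cam('wrist',o)
for _ in range(1):
    o=status.get_obs(); W=cam('wrist',o); im=viewer.capture('wrist'); print(o['tool_pos'],o['tcp_rot'])
cv2.imwrite('pics/w21z.png',cv2.resize(im[110:250,210:450,::-1],None,fx=3.2,fy=3.2,interpolation=cv2.INTER_CUBIC))
def tp(uv,z):
    P=onplane(W,uv,z); d=P-[tr[0],tr[1],0];c,s=np.cos(tr[2]),np.sin(tr[2]); return np.round(np.c_[c*d[:,0]+s*d[:,1],-s*d[:,0]+c*d[:,1]],1)
print(tp([(323,127),(323,175),(323,228)],18))
print('tray corners',np.round((proj(W,pose2(tr,[(140,100,30),(140,-100,30),(136,96,4),(136,-96,4)]))-[210,110])*3.2))
```

```text
[ 325.29211971 -405.22598828  318.27821014] [ 3.12699691 -0.5493958   0.04116289]
[[149.1  -2.9]
 [ 96.1  -0.5]
 [ 42.7   1.9]]
tray corners [[ 32.  74.]
 [672.  52.]
 [ 65. 121.]
 [640. 101.]]
```

View pics/w21z.png

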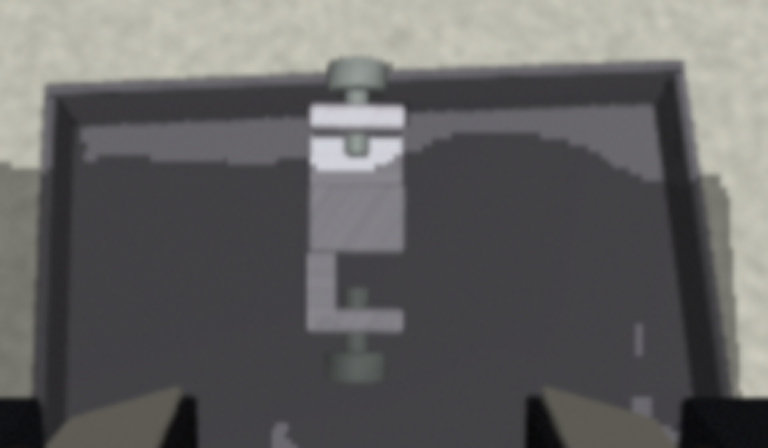

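play_rows:
  commands:
    - {"offset": [0, 0, 0.045], "twist": 0}
    - {"offset": [0, 0, 0.045], "twist": 0}
    - {"offset": [0, 0, 0.04], "twist": 0}
    - {"offset": [0, 0, 0.03], "twist": 0}
    - {"offset": [0, 0, 0], "twist": 0}

```text
time: 21.35
tool_pos: [410.4, -400.1, 172.8]
tcp_rot: [-3.14, -0.542, 0.037]
contact_force: [-0.3, 0.5, -0.0]
grip_width: 50.2
```

```bash
python3 st.py
python3 - <<'E'
from ang import *
im=viewer.capture('wrist'); cv2.imwrite('pics/w22.png',im[:,:,::-1])
E
```

```text
21.35 [ 410.4 -400.1  172.8] [-3.1396 -0.5422  0.037 ] [-1.0184  0.6784  1.7822  0.9194  0.6015 -0.2411] [-0.3  0.5 -0. ]
tz [ 0.516  0.021 -0.857] tx [0.856 0.032 0.516] tip [ 502.2 -396.3   20.4] w 50.16154929331422
```

View pics/w22.png

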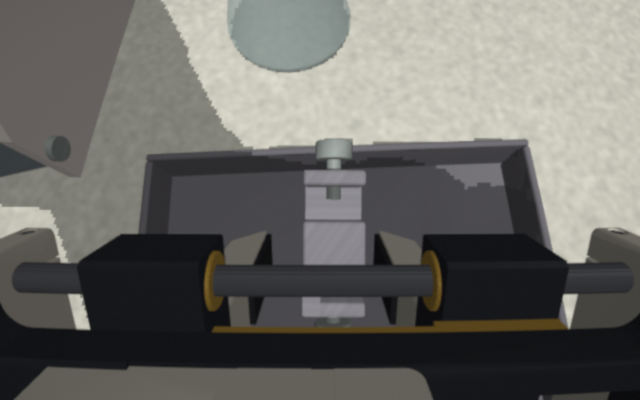

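play_rows:
  commands:
    - {"offset": [0, 0.004, 0.005], "twist": 0}
    - {"offset": [0.002, 0, 0.004], "twist": 0}
    - {"offset": [0, 0, 0], "twist": 0}

```text
time: 21.7
tool_pos: [416.2, -406.7, 172.6]
tcp_rot: [3.132, -0.548, 0.04]
contact_force: [-0.6, 0.5, 0.1]
grip_width: 50.6
```

play_rows:
  commands:
    - {"offset": [0, 0, 0], "twist": 0}
    - {"offset": [0, 0, 0], "twist": 0}
    - {"offset": [0, 0, 0], "twist": 0}
    - {"offset": [0, 0, 0], "twist": 0}
    - {"offset": [0, 0, 0], "twist": 0}
  jaw: 255

```text
time: 22.2
tool_pos: [416.1, -406.2, 172.1]
tcp_rot: [3.134, -0.548, 0.04]
contact_force: [-1.2, 0.1, 3.0]
grip_width: 27.8
```

play_rows:
  commands:
    - {"offset": [-0.0043, 0, -0.003], "twist": 0}
    - {"offset": [-0.0043, 0, -0.0026], "twist": 0}
    - {"offset": [-0.0043, 0, -0.0026], "twist": 0}
    - {"offset": [-0.0043, 0, -0.0026], "twist": 0}

```text
time: 22.6
tool_pos: [395.4, -407.1, 172.1]
tcp_rot: [3.133, -0.548, 0.039]
contact_force: [1.9, -0.1, 1.4]
grip_width: 27.9
```

```bash
python3 st.py
python3 - <<'E'
from ang import *
im=viewer.capture('wrist'); cv2.imwrite('pics/w23.png',im[:,:,::-1])
E
```

```text
22.6 [ 395.4 -407.1  172.1] [ 3.1335 -0.5476  0.0393] [-1.0502  0.6743  1.7981  0.9391  0.6031 -0.2919] [ 1.9 -0.1  1.4]
tz [ 0.521  0.012 -0.854] tx [0.853 0.034 0.521] tip [ 488.  -404.9   20.2] w 27.85839487317273
```

View pics/w23.png

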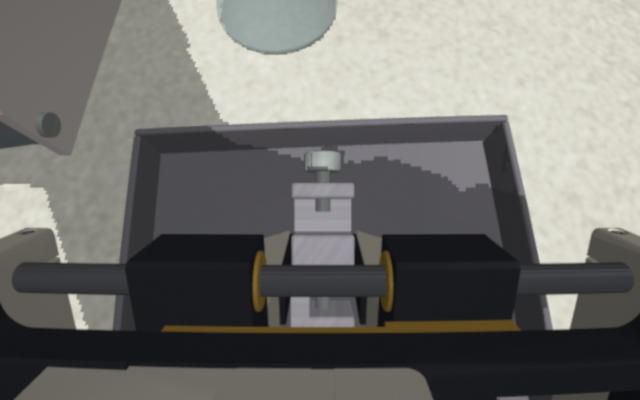

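play_rows:
  commands:
    - {"offset": [-0.004, 0, 0.0005], "twist": 0}
    - {"offset": [-0.0016, 0, 0.0026], "twist": 0}
    - {"offset": [-0.0016, 0, 0.0026], "twist": 0}
    - {"offset": [0, 0, 0], "twist": 0}

```text
time: 23.05
tool_pos: [394.7, -407.3, 166.3]
tcp_rot: [3.132, -0.554, 0.041]
contact_force: [9.3, 5.7, 16.2]
grip_width: 27.3
```

play_rows:
  commands:
    - {"offset": [0, 0, 0], "twist": 0}
    - {"offset": [0, 0, 0], "twist": 0}
    - {"offset": [0, 0, 0], "twist": 0}
    - {"offset": [0, 0, 0], "twist": 0}
  jaw: 115

```text
time: 23.45
tool_pos: [392.3, -407.1, 163.0]
tcp_rot: [3.135, -0.547, 0.039]
contact_force: [0.5, 0.3, 0.8]
grip_width: 50.0
```

play_rows:
  commands:
    - {"offset": [0, 0, -0.02], "twist": 0}
    - {"offset": [0, 0, -0.04], "twist": 0}
    - {"offset": [0, 0, -0.045], "twist": 0}
    - {"offset": [0, 0, -0.045], "twist": 0}
    - {"offset": [0, 0, -0.03], "twist": 0}

```text
time: 23.95
tool_pos: [297.6, -409.6, 319.3]
tcp_rot: [3.131, -0.547, 0.04]
contact_force: [0.7, 0.4, 0.4]
grip_width: 50.5
```

```bash
python3 st.py
python3 - <<'E'
from ang import *
im=viewer.capture('wrist'); cv2.imwrite('pics/w24.png',cv2.resize(im[110:250,210:450,::-1],None,fx=3.2,fy=3.2,interpolation=cv2.INTER_CUBIC))
E
```

```text
23.95 [ 297.6 -409.6  319.3] [ 3.1315 -0.5474  0.0395] [-1.2343  0.3622  1.825   0.687   0.8947 -0.1246] [0.7 0.4 0.4]
tz [ 0.52   0.01  -0.854] tx [0.853 0.034 0.52 ] tip [ 390.3 -407.7  167.3] w 50.46587145864206
```

View pics/w24.png

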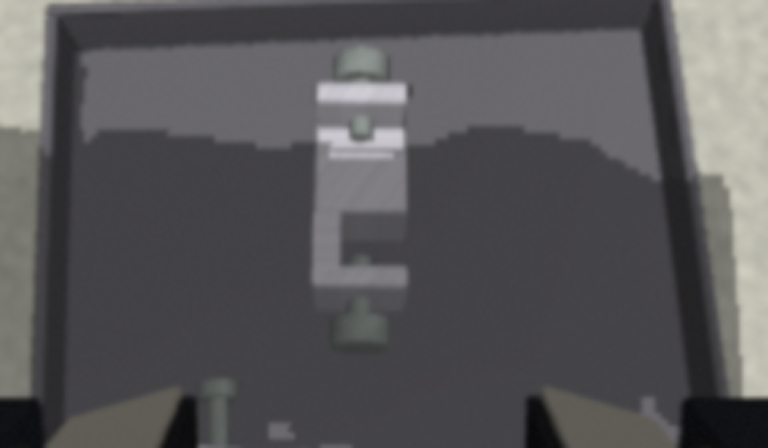

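```bash
cat > sh.py <<'E'
from ik import *
from ang import binP,u
u[0]=643.8-2.5
def tippos(a,back=0): # tip centre: lip front edge middle in bin frame
    l=binP(a,[(-16,0,-3)])[0]
    return l+np.array([-9-back,0,-9])
if __name__=='__main__':
    o=status.get_obs();T=toolT(o);A=T[:3,:3];q=np.array(o['joint_positions'])
    wp=[tippos(.55,60)+[0,0,120],tippos(.55,40)]+[tippos(a) for a in(.55,.4,.25,.1,0)]
    prev=T[:3,3]
    for w in wp:
        P=w-178*A[:,2]; q,er=ik(P,A,q); print('tip',np.round(w),'TCP',np.round(P),np.round(q,2),round(er,2),'off',np.round(A.T@(P-prev),1),'BAD' if np.any(q<LO)|np.any(q>HI) else ''); prev=P
E
python3 sh.py
```

```text
tip [ 396. -122.  239.] TCP [ 303. -123.  391.] [-0.79 -0.13  2.18  0.56  0.78  0.4 ] 0.0 off [  51.6 -285.7  -53.4] 
tip [ 416. -122.  119.] TCP [ 323. -123.  271.] [-0.74  0.16  2.34  1.05  0.42 -0.14] 0.0 off [-45.6  -1.  112.8] 
tip [ 456. -122.  119.] TCP [ 363. -123.  271.] [-0.65  0.22  2.26  1.    0.39 -0.01] 0.0 off [34.1  1.3 20.9] 
tip [ 473. -123.  132.] TCP [ 380. -124.  284.] [-0.62  0.21  2.21  0.89  0.41  0.14] 0.0 off [20.7  1.4 -2.4] 
tip [ 491. -124.  142.] TCP [ 398. -125.  294.] [-0.59  0.21  2.15  0.8   0.43  0.27] 0.0 off [20.8  1.5  0.8] 
tip [ 511. -124.  150.] TCP [ 418. -126.  302.] [-0.56  0.23  2.1   0.73  0.44  0.36] 0.0 off [20.5  1.5  3.9] 
tip [ 524. -125.  153.] TCP [ 431. -126.  305.] [-0.54  0.24  2.06  0.69  0.45  0.42] 0.0 off [13.2  1.   4.3]
```

play_rows:
  commands:
    - {"offset": [0.0074, -0.0408, -0.012], "twist": 0}
    - {"offset": [0.0074, -0.0408, -0.012], "twist": 0}
    - {"offset": [0.0074, -0.0408, -0.012], "twist": 0}
    - {"offset": [0.0074, -0.0408, -0.006], "twist": 0}
    - {"offset": [0.0074, -0.0408, -0.006], "twist": 0}
  jaw: 255

```text
time: 24.5
tool_pos: [298.0, -203.4, 376.0]
tcp_rot: [3.134, -0.547, 0.038]
contact_force: [0.5, 0.4, 0.4]
grip_width: 14.5
```

play_rows:
  commands:
    - {"offset": [0.0074, -0.0408, -0.003], "twist": 0}
    - {"offset": [0.0074, -0.0408, -0.002], "twist": 0}
    - {"offset": [0, 0, 0], "twist": 0}

```text
time: 24.8
tool_pos: [305.0, -118.9, 387.4]
tcp_rot: [3.135, -0.548, 0.045]
contact_force: [-0.3, -1.1, -0.6]
grip_width: 0.3
```

```bash
python3 st.py; python3 sh.py
python3 - <<'E'
from ang import *
im=viewer.capture('scene'); cv2.imwrite('pics/s25.png',im[:,:,::-1])
E
```

```text
24.8 [ 305.  -118.9  387.4] [ 3.1346 -0.5475  0.0453] [-0.7772 -0.1262  2.1819  0.5699  0.773   0.3991] [-0.3 -1.1 -0.6]
tz [ 0.52   0.017 -0.854] tx [0.853 0.039 0.521] tip [ 397.6 -115.9  235.4] w 0.3390118095536973
tip [ 396. -122.  239.] TCP [ 304. -125.  391.] [-0.8  -0.13  2.17  0.57  0.79  0.38] 0.0 off [ 0.6  6.4 -4. ] 
tip [ 416. -122.  119.] TCP [ 324. -125.  271.] [-0.75  0.16  2.34  1.04  0.44 -0.14] 0.0 off [-4.540e+01  1.000e-01  1.129e+02] 
tip [ 456. -122.  119.] TCP [ 364. -125.  271.] [-0.66  0.22  2.25  0.99  0.41 -0.01] 0.0 off [34.1  1.7 20.8] 
tip [ 473. -123.  132.] TCP [ 380. -126.  284.] [-0.63  0.21  2.2   0.88  0.42  0.14] 0.0 off [20.7  1.4 -2.4] 
tip [ 491. -124.  142.] TCP [ 398. -127.  294.] [-0.6   0.22  2.15  0.8   0.44  0.25] 0.0 off [20.8  1.5  0.7] 
tip [ 511. -124.  150.] TCP [ 418. -127.  302.] [-0.57  0.23  2.1   0.73  0.45  0.35] 0.0 off [20.5  1.6  3.8] 
tip [ 524. -125.  153.] TCP [ 431. -128.  305.] [-0.55  0.25  2.06  0.7   0.46  0.4 ] 0.0 off [13.2  1.1  4.2]
```

View pics/s25.png

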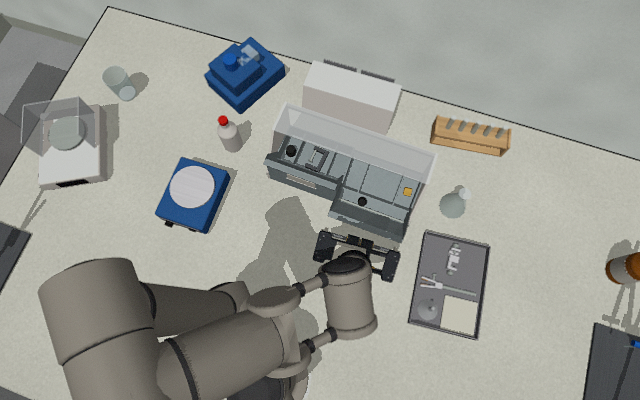

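play_rows:
  commands:
    - {"offset": [-0.0112, 0.0016, 0.0272], "twist": 0}
    - {"offset": [-0.0112, 0.0016, 0.0272], "twist": 0}
    - {"offset": [-0.0112, 0.0016, 0.0272], "twist": 0}
    - {"offset": [-0.0112, 0.0016, 0.0272], "twist": 0}
    - {"offset": [0, 0, 0], "twist": 0}

```text
time: 25.35
tool_pos: [323.7, -130.3, 268.3]
tcp_rot: [3.14, -0.542, 0.034]
contact_force: [-0.2, 0.2, 0.9]
grip_width: 0.5
```

```bash
python3 st.py; python3 sh.py | tail -5
```

```text
25.35 [ 323.7 -130.3  268.3] [ 3.1398 -0.5415  0.0337] [-0.7569  0.1716  2.336   1.0397  0.4373 -0.138 ] [-0.2  0.2  0.9]
tz [ 0.515  0.016 -0.857] tx [0.856 0.029 0.515] tip [ 415.4 -127.5  115.7] w 0.5166534732393115
tip [ 456. -122.  119.] TCP [ 365. -125.  272.] [-0.65  0.22  2.25  0.97  0.41  0.03] 0.0 off [34.3  1.3 20.6] 
tip [ 473. -123.  132.] TCP [ 381. -126.  285.] [-0.62  0.21  2.2   0.86  0.43  0.17] 0.0 off [20.7  1.2 -2.5] 
tip [ 491. -124.  142.] TCP [ 399. -126.  295.] [-0.59  0.22  2.14  0.78  0.44  0.29] 0.0 off [20.8  1.3  0.6] 
tip [ 511. -124.  150.] TCP [ 419. -127.  302.] [-0.57  0.23  2.09  0.71  0.46  0.38] 0.0 off [20.5  1.4  3.7] 
tip [ 524. -125.  153.] TCP [ 432. -128.  306.] [-0.55  0.25  2.06  0.68  0.47  0.43] 0.0 off [13.3  1.   4.2]
```

play_rows:
  commands:
    - {"offset": [0.0177, 0, 0.0085], "twist": 0}
    - {"offset": [0.0177, 0, 0.0085], "twist": 0}
    - {"offset": [0.01, 0, -0.001], "twist": 0}
    - {"offset": [0.01, 0, -0.001], "twist": 0}

```text
time: 25.75
tool_pos: [379.3, -128.2, 288.0]
tcp_rot: [3.134, -0.546, 0.038]
contact_force: [-1.6, -0.4, -3.6]
grip_width: 0.5
```

play_rows:
  commands:
    - {"offset": [0.01, 0, 0], "twist": 0}
    - {"offset": [0.01, 0, 0.0005], "twist": 0}
    - {"offset": [0.01, 0, 0.001], "twist": 0}

```text
time: 26.05
tool_pos: [405.5, -127.4, 302.6]
tcp_rot: [3.133, -0.546, 0.038]
contact_force: [-2.1, -1.0, -2.4]
grip_width: 0.8
```

```bash
python3 st.py; python3 sh.py | tail -3;  python3 - <<'E'
from ang import *
im=viewer.capture('side'); cv2.imwrite('pics/d26.png',cv2.resize(im[100:290,210:450,::-1],None,fx=3.2,fy=3.2,interpolation=cv2.INTER_CUBIC))
E
```

```text
26.05 [ 405.5 -127.4  302.6] [ 3.1328 -0.5465  0.0379] [-0.5855  0.2106  2.1217  0.7412  0.4542  0.3331] [-2.1 -1.  -2.4]
tz [ 0.52   0.011 -0.854] tx [0.854 0.032 0.52 ] tip [ 497.9 -125.4  150.6] w 0.7742826202486179
tip [ 491. -124.  142.] TCP [ 398. -126.  294.] [-0.59  0.22  2.15  0.79  0.43  0.27] 0.0 off [20.8  1.4  0.7] 
tip [ 511. -124.  150.] TCP [ 418. -126.  302.] [-0.56  0.23  2.1   0.72  0.45  0.37] 0.0 off [20.5  1.5  3.8] 
tip [ 524. -125.  153.] TCP [ 432. -127.  305.] [-0.55  0.25  2.06  0.69  0.45  0.42] 0.0 off [13.2  1.   4.2]
```

View pics/d26.png

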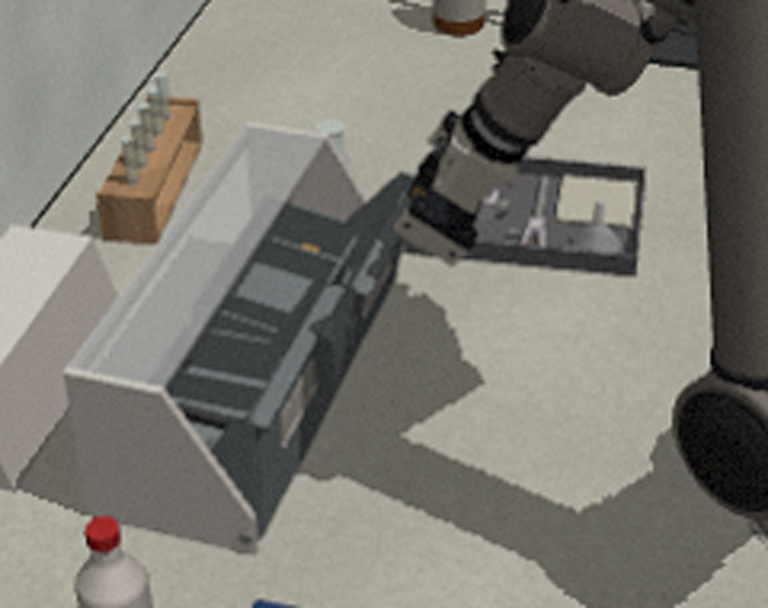

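play_rows:
  commands:
    - {"offset": [0.007, 0, 0.006], "twist": 0}
    - {"offset": [0.007, 0, 0.004], "twist": 0}
    - {"offset": [0.006, 0, 0.002], "twist": 0}

```text
time: 26.4
tool_pos: [429.3, -125.9, 301.8]
tcp_rot: [3.134, -0.547, 0.039]
contact_force: [-2.3, -3.0, -1.8]
grip_width: 0.3
```

```bash
python3 st.py;  python3 - <<'E'
from ang import *
im=viewer.capture('side'); cv2.imwrite('pics/d27.png',cv2.resize(im[100:290,210:450,::-1],None,fx=3.2,fy=3.2,interpolation=cv2.INTER_CUBIC))
E
```

```text
26.4 [ 429.3 -125.9  301.8] [ 3.1335 -0.547   0.0387] [-0.5468  0.2478  2.0708  0.7072  0.4467  0.4   ] [-2.3 -3.  -1.8]
tz [ 0.52   0.012 -0.854] tx [0.853 0.033 0.52 ] tip [ 521.9 -123.7  149.7] w 0.32846862945021593
```

View pics/d27.png

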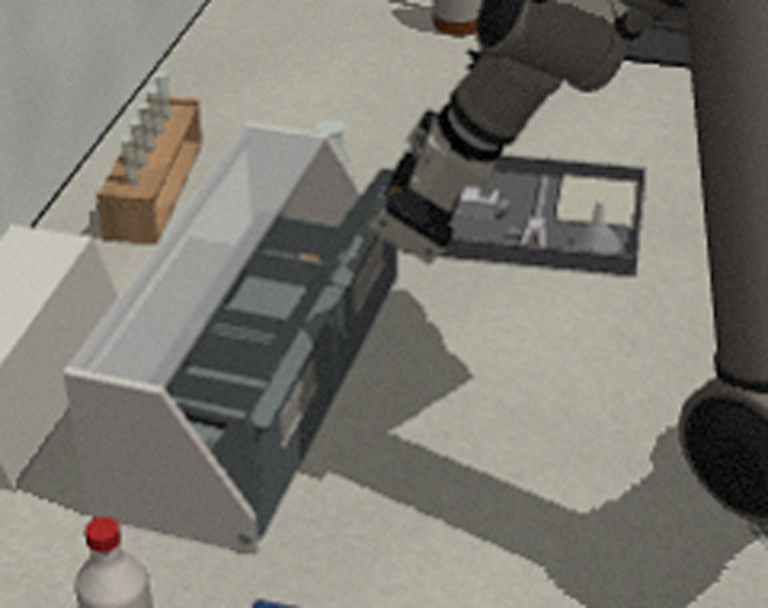

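Nearly shut, so I'll keep pushing until it reaches the stop.

play_rows:
  commands:
    - {"offset": [0.005, 0, 0.002], "twist": 0}
    - {"offset": [0.005, 0, 0.002], "twist": 0}
    - {"offset": [0, 0, 0], "twist": 0}

```text
time: 26.75
tool_pos: [435.7, -123.9, 300.4]
tcp_rot: [3.139, -0.536, 0.039]
contact_force: [-29.8, -3.9, 3.7]
grip_width: 0.6
```

play_rows:
  commands:
    - {"offset": [0.004, 0, 0.002], "twist": 0}
    - {"offset": [0, 0, 0], "twist": 0}

```text
time: 26.95
tool_pos: [437.9, -122.9, 299.2]
tcp_rot: [-3.14, -0.53, 0.038]
contact_force: [-46.9, -6.3, 6.4]
grip_width: 0.8
```

play_rows:
  commands:
    - {"offset": [-0.008, 0, -0.005], "twist": 0}
    - {"offset": [-0.03, 0, -0.02], "twist": 0}
    - {"offset": [-0.03, 0, -0.02], "twist": 0}
    - {"offset": [0, 0, -0.045], "twist": 0}
    - {"offset": [0, 0, -0.045], "twist": 0}

```text
time: 27.45
tool_pos: [314.5, -128.8, 384.2]
tcp_rot: [3.136, -0.544, 0.037]
contact_force: [2.0, -1.0, 1.2]
grip_width: 0.4
```

```bash
python3 st.py;  python3 - <<'E'
from ang import *
im=viewer.capture('scene'); cv2.imwrite('pics/s28.png',cv2.resize(im[95:345,255:505,::-1],None,fx=2.4,fy=2.4,interpolation=cv2.INTER_CUBIC))
im=viewer.capture('side'); cv2.imwrite('pics/d28.png',cv2.resize(im[100:290,210:450,::-1],None,fx=3.2,fy=3.2,interpolation=cv2.INTER_CUBIC))
E
```

```text
27.45 [ 314.5 -128.8  384.2] [ 3.1359 -0.5442  0.0373] [-0.7766 -0.092   2.1633  0.5724  0.7581  0.3988] [ 2.  -1.   1.2]
tz [ 0.518  0.014 -0.856] tx [0.855 0.032 0.518] tip [ 406.7 -126.4  231.9] w 0.393199518658425
```

View pics/s28.png

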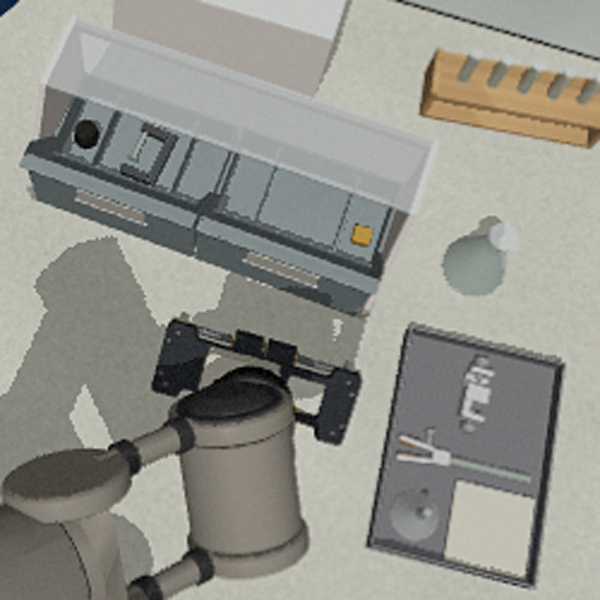

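View pics/d28.png

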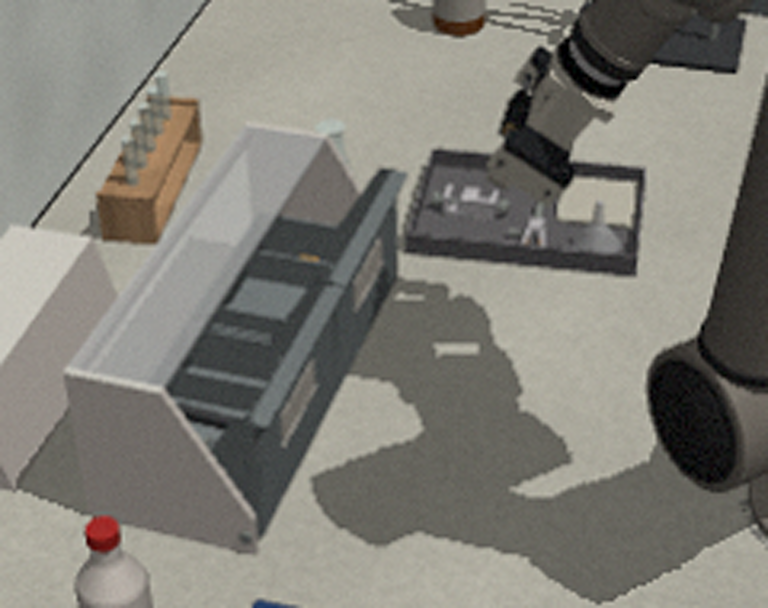

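Run:
```python
from ang import *
im=viewer.capture('scene')[:,:,::-1]; a=cv2.imread('pics/scene0.png')
x=np.vstack([a[150:235,325:425],im[150:235,325:425]]); cv2.imwrite('pics/cmp2.png',cv2.resize(x,None,fx=3.4,fy=3.4,interpolation=cv2.INTER_CUBIC))
S=cam('scene'); u[0]=643.8
for t in(0,.05,.1): print(t,np.round(proj(S,binP(t,[(-16,-110,0),(-16,110,0)])),1).tolist())
tr=[418.3,-410.8,.0787]
P=onplane(S,[(255+478/2.4,95+397/2.4)],28); d=P-[tr[0],tr[1],0];print('bh tray',np.round(d,1))
```

```text
0 [[411.9, 216.4], [336.6, 189.3]]
0.05 [[411.0, 218.8], [335.7, 191.6]]
0.1 [[410.1, 221.2], [334.9, 194.0]]
bh tray [[68.2  2.8 28. ]]
```

View pics/cmp2.png

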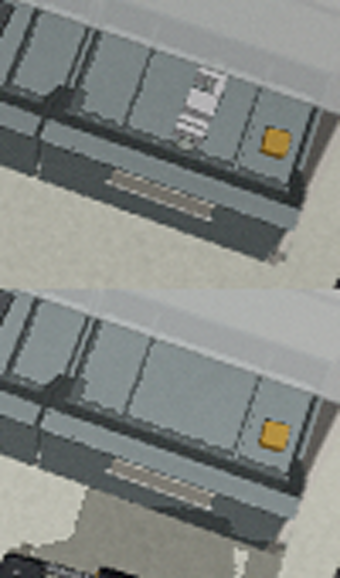

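```bash
python3 -c "
from plant import ticket
print(ticket.close_job())"
```

```text
the job is handed in; nothing more can be done
None
```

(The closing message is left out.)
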